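# Clamp a mortar half-prism with the outer ring of a double knob

## Task

Set the grey mortar half-prism down gently on the clamping fixture's bed, lengthways on its centre line, clear between the sprung jaw and the back stop, and let go of it. Then turn only the large black outer ring of the double knob clockwise until the jaw holds the prism against the back stop with about 12 N (never above 25 N), without turning the silver inner knob, which holds a calibrated setting. Let go of everything at the end and do not disturb the other things on the bench.

Things in the scene. Friction and masses are not known exactly. Their poses are not given: they have to be found in the camera images.
- mortar: dark grey mortar half-prism, 40 x 80 x 40 mm (its own x, y, z), about 0.2 to 0.4 kg, lying on the bench; origin at the centre of its underside, long axis along its y. Two other prisms of the same size (terracotta, white) lie near it and the three may swap places.
- fixture: clamping fixture, fixed on the bench; grey base plate 110 x 290 x 12 mm (x, y, z), origin at the centre of its underside, long axis along its y. At the +y end a green gearbox (84 x 78 mm, centred at y = 95 mm, top at z = 50 mm) carries the double knob; jaw, bed and back stop follow towards -y.
- bed (a point): centre of the top of the steel bed strip (30 mm wide, 76 mm long, 30 mm above the bench; axes as the fixture). The prism lies on it with its y along the fixture's y, on the centre line. The dark back stop block (60 mm wide, top 68 mm above the bench) faces the jaw; its face was left anywhere from 39 to 51 mm to -y of this point: not measured, to be felt.
- jaw: steel jaw plate 36 mm wide, z = 34 to 68 mm; origin at the centre of its clamping face, which looks to the fixture's -y. The outer ring moves it to -y by 12 mm per rad. It sits on a 5 N/mm spring: past firm contact with prism and stop each 0.1 rad adds 6 N. The loose prism first slides with 1 to 4 N. A prism laid with its centre 45 mm from the jaw's start is clear of jaw and stop.
- coarse (a joint): angle of the outer ring, rad, grows as it turns clockwise seen from above (closing the jaw); starts at 0 to 0.3, range 0 to 2.8. Firm contact comes 0.8 to 2.2 rad after the start. The ring turns with a dry friction of about 0.32 N m (after a step up to that much may stay on the tool, either way) and stays where it is left; the jaw adds 0.012 N m per N of jaw force.
- outer_ring (a point): centre of the black knurled outer ring (coarse drive), on the vertical knob axis at mid height; ring 54 mm in diameter, 24 mm high, from 62 to 86 mm above the bench, standing on a 36 mm neck 12 mm high above the gearbox top
- inner_mark (a point): outer end of the red line on top of the silver inner knob (fine drive), 16 mm from the knob axis, 106.5 mm above the bench. The inner knob is 38 mm in diameter and 20 mm high, stands on the outer ring, shares its axis and turns very easily (0.012 N m); its line starts at any of various angles.
- brick_prism: terracotta prism, 40 x 80 x 40 mm, leave alone; origin at the centre of its underside
- gypsum_prism: white plaster prism, 40 x 80 x 40 mm, leave alone; origin at the centre of its underside
- trowel: small trowel, about 230 mm long, lying on the bench, leave alone; origin where the neck meets the blade
- weight: brass weight with a knob, 48 mm in diameter, 70 mm high, leave alone; origin at the centre of its underside
- jar: white jar with red cap, 72 mm in diameter, 100 mm high, leave alone; origin at the centre of its underside
- bowl: black rubber bowl, 120 mm in diameter, 50 mm high, leave alone; origin at the centre of its underside
Mind the look-alikes: they are no part of the job. Several things look just like the mortar: the one meant starts farthest to the robot's right.

How it is judged:
By the outcome, as a careful person would: the job done as asked, in the order asked, and still so for the second after the job is handed in, with the robot touching nothing.
It also fails if it takes over 72 s, if anything falls off the work surface, if the arm or the gripper's body presses on something with over 40 N, if the wrist force passes 120 N, or if a joint passes its speed limit or range.

## Robot

A 6-joint arm with a two-finger parallel gripper is mounted at the origin on the work surface. World frame = base frame: x ahead of the robot, y to its left, z up, the work surface at z = 0. Lengths are in m, angles in rad, forces in N, time in s.
With the tool pointing down it reaches from about 0.325 to 0.775 m from the base axis. Payload 9.3 kg.
Tool frame: the origin (TCP) lies at the very end of the fingers, on their centre line; the grasp point (between the pads) lies 19 mm behind it (ctrl.grasp_offset is the distance from the TCP to the grasp point, in m); z points along the fingers, y is the direction in which the jaws open and shut (so a half turn about z gives the same grasp; the last joint's range is limited). The gripper opens to 85 mm and grips with 20 to 120 N. Pads are 22 mm wide; open, the fingers measure 114 mm over their backs; the gripper's body (76 mm by 85 mm) begins 54 mm behind the grasp point. The pads swing forward as they close: fully open they stand 13 mm farther back than shut.
Start: joints at [-1.433, 0.259, 0.021, 1.334, 0, 1.418], TCP at [0.158, -0.527, 0.231] pointing down, gripper open.
Joint ranges: [-3.04, 3.04], [-0.91, 1.82], [-1.04, 1.36], [-1.92, 1.95], [-1.52, 1.45], [-3.14, 3.14]. Speed limits (rad/s): [2.22, 2.22, 2.79, 3.14, 3.14, 3.14].

## Interface

Orientations are given as [roll, pitch, yaw] about the fixed x, y, z axes, in that order (R = Rz(yaw) Ry(pitch) Rx(roll)).
In Python, from station import ctrl, get_image gives the robot as it stands.
- The arm moves only by the tool drive_tool, never from a script. Its argument "commands" is a list of rows, each an object of numbers: "tx", "ty", "tz": the shift along the tool's x, y, z in mm; "roll": the turn about the tool's z in degrees. A call has 1 to 5 rows; each row shifts and turns the pose as measured when the row begins, along the tool's axes as they then stand; what a row does not reach is not made up. A row lasts 1/10 s, in which the tool goes at most 50 mm and 8.59 degrees, less where a joint would pass 70% of its speed; a pose out of reach is approached as far as the arm can. A call is refused whole if a number of a shift passes 50 or a number of a turn 8.59, either way. A call with a gripper value outside its range is refused whole. "fingers" is the finger opening in mm, from 0 to 85.4, set as the call begins (left out, the last holds). The fingers move at their own pace and stop on an object; "grip_force" is the grip in N (left out, the last holds). Time passes only in rows, so rows that do not move let the fingers close. It gives the time, the measured TCP pose, the force and the opening at its end, in the units of the state.
- ctrl.get_obs(): the state, without advancing time (a new reading comes with each control period).
- get_image(name): name is "side" or "top" or "wrist"; returns a dict with "pixels" (420x560x3 uint8, red, green, blue), "mtx" (3x3 intrinsics, pixels), "pose" (4x4, takes a point from camera to world coordinates). Camera axes: x right, y down, z forward; pixel columns grow to the right and rows downward; lengths in m; the calibration is good to about 2 mm. The wrist camera is an equidistant fisheye: a pixel r from the principal point sees the ray r / f radians off the axis. A picture is of the moment at which its call begins. There is no depth.
- ctrl.finish_job(): hands the job in, once; it reports no verdict.
The state is a dict: "t": time; "q": joint angles; "qvel": joint speeds; "joint_efforts": joint torques, N m; "tool_pos": TCP position; "orientation": TCP orientation; "force": force on the tool from outside, world axes, zero at the start; "wrist_torque": the same for the moment, N m; "opening": opening from 0.0 (shut) to 1.0 (fully open).
Only numpy, scipy, OpenCV 4.12 (cv2) and the standard library are available. Lean on these libraries where they do the work, as an engineer would, in place of code of your own. Each camera call takes 0.05 s, during which the arm holds its last target.

## Working session

There is one attempt and no reset: what is moved stays moved. The work goes in short steps, Python scripts to look and compute and a tool call to move; the robot and the scene stay as the last step left them, time stands still between calls to the robot, and variables do not carry over. Pictures are saved under pics/ and viewed, and the job is handed in when it is done.

Besides the shell and the picture viewer there is one more tool, called after "Request:" as name(argument=value, ...), one argument or row to a line, values as JSON. drive_tool: Moves the arm, as the interface text tells. Its arguments: {"type":"object","properties":{"commands":{"type":"array","items":{"type":"object","properties":{"tx":{"type":"number"},"ty":{"type":"number"},"tz":{"type":"number"},"roll":{"type":"number"}}}},"fingers":{"type":"number"},"grip_force":{"type":"number"}},"required":["commands"]}

```bash
ls; mkdir -p pics; python3 - <<'E'
from station import ctrl,get_image
import cv2
o=ctrl.get_obs();print(o)
for n in("side","top","wrist"):
    d=get_image(n);cv2.imwrite(f"pics/{n}0.png",d["pixels"][:,:,::-1]);print(n,d["mtx"].round(2).tolist(),d["pose"].round(4).tolist())
E
```

```text
pics
{'t': 0.0, 'q': array([-1.43257946e+00,  2.59203268e-01,  2.07393158e-02,  1.33368299e+00,
       -1.30679760e-05,  1.41818844e+00]), 'qvel': array([ 1.50922937e-03,  5.79971979e-05, -1.13161736e-03,  2.82365013e-03,
        2.20800114e-04,  1.19085468e-03]), 'joint_efforts': array([ 2.91345596e-04, -5.55640912e+01,  3.44525599e+01,  1.36686786e-02,
       -1.95228181e-04, -6.71683296e-06]), 'tool_pos': array([ 0.15765645, -0.52662393,  0.23065131]), 'orientation': array([-3.14025575e+00, -1.92398622e-04,  2.90824630e-01]), 'force': array([-0.00812301, -0.97955763, -0.07336276]), 'wrist_torque': array([ 0.06176607, -0.02649025,  0.03705575]), 'opening': 0.9989075203164074}
side [[482.64, 0.0, 272.53], [0.0, 482.64, 207.12], [0.0, 0.0, 1.0]] [[-0.8028, -0.3235, 0.5009, -0.0076], [-0.5962, 0.4318, -0.6768, 0.9355], [0.0027, -0.842, -0.5395, 0.7213], [0.0, 0.0, 0.0, 1.0]]
top [[502.07, 0.0, 276.73], [0.0, 502.07, 210.18], [0.0, 0.0, 1.0]] [[0.0164, -0.9979, 0.062, 0.4672], [-0.9998, -0.0157, 0.0118, 0.1332], [-0.0108, -0.0622, -0.998, 1.4955], [0.0, 0.0, 0.0, 1.0]]
wrist [[325.19, 0.0, 282.43], [0.0, 325.19, 212.82], [0.0, 0.0, 1.0]] [[0.2871, -0.9203, -0.2657, 0.226], [-0.9579, -0.276, -0.0791, -0.5074], [-0.0006, 0.2772, -0.9608, 0.3737], [0.0, 0.0, 0.0, 1.0]]
```

View pics/top0.png

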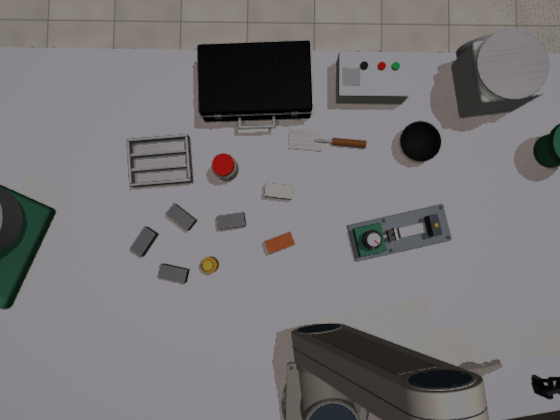

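View pics/side0.png

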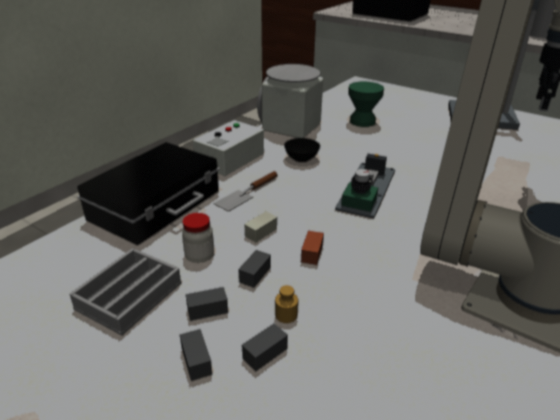

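View pics/wrist0.png

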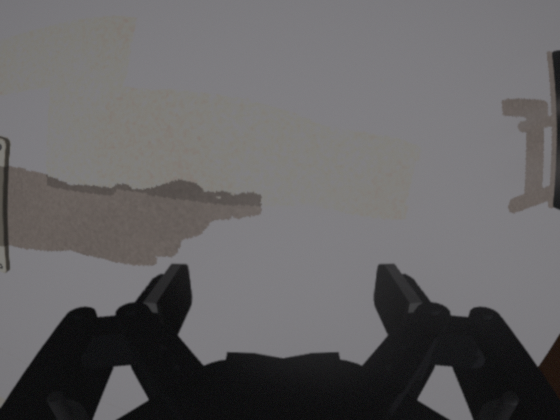

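The top view shows four dark grey prisms. The one farthest right for the robot is near pixel (231,221). The fixture spans about (350–450, 205–260), with the gearbox at its left end. I'll zoom in and measure.

```bash
cat > h.py <<'E'
from station import ctrl,get_image
import cv2,numpy as np
def ray(d,u,v):
    K,P=d["mtx"],d["pose"]
    r=P[:3,:3]@np.array([(u-K[0,2])/K[0,0],(v-K[1,2])/K[1,1],1]);return P[:3,3],r
def onz(d,u,v,z):
    c,r=ray(d,u,v);return (c+r*(z-c[2])/r[2])[:2]
def proj(d,p):
    K,P=d["mtx"],d["pose"];c=P[:3,:3].T@(np.array(p)-P[:3,3]);
    return (K@(c/c[2]))[:2]
def projw(d,p):
    K,P=d["mtx"],d["pose"];c=P[:3,:3].T@(np.array(p)-P[:3,3]);
    th=np.arctan2(np.hypot(c[0],c[1]),c[2]);a=np.arctan2(c[1],c[0])
    return np.array([K[0,2]+K[0,0]*th*np.cos(a),K[1,2]+K[0,0]*th*np.sin(a)])
def wonz(d,u,v,z):
    K,P=d["mtx"],d["pose"];x=(u-K[0,2]);y=(v-K[1,2]);r=np.hypot(x,y);th=r/K[0,0]
    ray=P[:3,:3]@np.array([np.sin(th)*x/r,np.sin(th)*y/r,np.cos(th)]);c=P[:3,3]
    return (c+ray*(z-c[2])/ray[2])[:2]
def save(d,name,box=None,s=1,g=1.0):
    im=d["pixels"][:,:,::-1]
    if box: im=im[box[1]:box[3],box[0]:box[2]]
    im=np.clip(im.astype(float)*g,0,255).astype(np.uint8)
    cv2.imwrite(f"pics/{name}.png",cv2.resize(im,None,fx=s,fy=s,interpolation=cv2.INTER_CUBIC))
E
python3 - <<'E'
from h import *
d=get_image("top");save(d,"t1",(340,190,460,270),6,1.5);save(d,"t2",(120,150,320,290),4,1.5)
s=get_image("side");save(s,"s1",(330,140,410,220),7,1.5)
hsv=cv2.cvtColor(d["pixels"],cv2.COLOR_RGB2HSV)
m=((hsv[...,2]<95)).astype(np.uint8)
n,l,st,ce=cv2.connectedComponentsWithStats(m)
for i in range(1,n):
    if 100<st[i,4]<3000: 
        c=cv2.findContours((l==i).astype(np.uint8),0,2)[0][0];print(st[i],ce[i].round(1),cv2.minAreaRect(c))
E
```

```text
[ 451   38   89   81 2548] [476.8  87.4] ((493.7310791015625, 74.96350860595703), (77.61737060546875, 83.18003845214844), 81.02737426757812)
[335  55  73  50 704] [365.3  95.9] ((361.9190368652344, 93.80696868896484), (80.77289581298828, 42.286476135253906), 30.718904495239258)
[ 399  121   42   42 1374] [419.5 141.5] ((419.5, 141.5), (41.0, 41.0), 90.0)
[533 124  27  47 893] [548.1 149.3] ((545.9999389648438, 147.0), (45.99999237060547, 25.999996185302734), 90.0)
[130 135  63  53 294] [174.5 172.7] ((171.34771728515625, 174.74154663085938), (38.360321044921875, 76.64219665527344), 48.179832458496094)
[128 136  58  33 487] [152.8 148.4] ((157.03688049316406, 151.90576171875), (27.522865295410156, 56.5848388671875), 84.80557250976562)
[318 138  48  11 227] [346.4 143.2] ((341.65576171875, 142.28689575195312), (47.35019302368164, 7.876609802246094), 5.19442892074585)
[212 163  26  19 157] [227.7 174.8] ((225.8823699951172, 173.5294189453125), (15.522278785705566, 25.70877456665039), 75.96376037597656)
[130 167  57  17 197] [153.4 171.6] ((157.8538360595703, 173.83079528808594), (12.279
[... 465 characters left out ...]
6)
[ 347  222   50   39 1116] [369.4 239.6] ((372.3461608886719, 238.23077392578125), (36.2814826965332, 45.69505310058594), 78.69007110595703)
[130 227  29  30 466] [143.9 241.4] ((143.80767822265625, 241.5384521484375), (15.808955192565918, 29.39910888671875), 33.690067291259766)
[158 264  32  20 437] [173.4 272.9] ((173.3025665283203, 272.9291687011719), (29.09153938293457, 15.564899444580078), 13.392498016357422)
[531 375  29  25 515] [545.5 386.2] ((544.855224609375, 387.2379455566406), (29.31505584716797, 22.754465103149414), 4.763641834259033)
[281 383   6  37 163] [284.1 402.2] ((283.5, 401.0), (36.0, 5.0), 90.0)
[507 410  53  10 271] [541.  416.2] ((533.0, 414.5), (9.0, 52.0), 90.0)
```

View pics/t1.png

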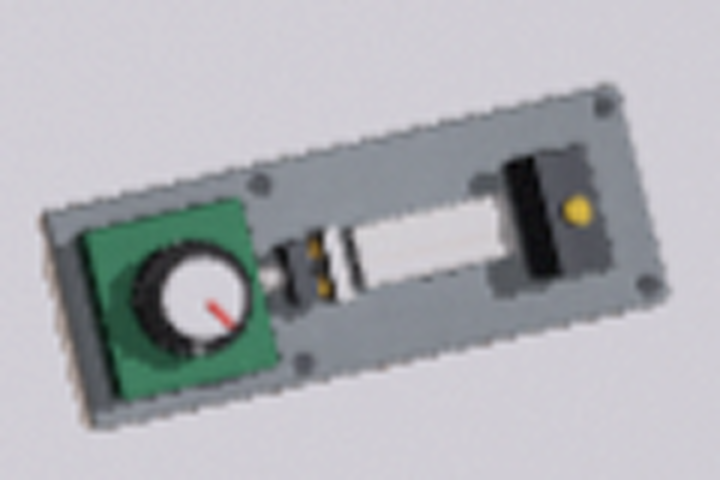

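View pics/t2.png

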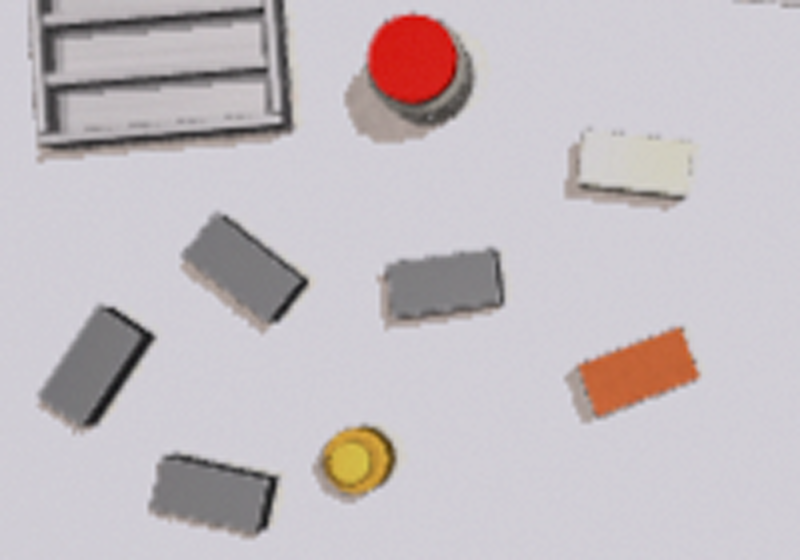

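View pics/s1.png

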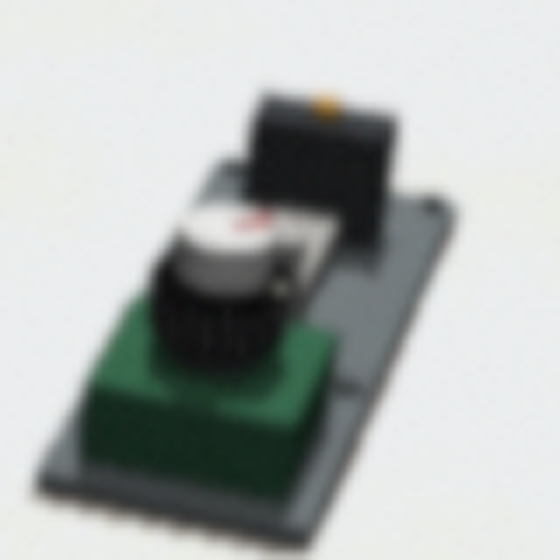

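```bash
python3 - <<'E'
from h import *
d=get_image("top")
A=lambda x,y:(x/6+340,y/6+190)
c=[onz(d,*A(*p),0.012) for p in[(44,210),(614,86),(669,300)]]+[onz(d,*A(92,428),0.0)]
c=np.array(c);print(c)
print("yaw axis y:",np.degrees(np.arctan2(*( (c[0]-c[1])[::-1]))),np.linalg.norm(c[0]-c[1]),np.linalg.norm(c[1]-c[2]))
k=onz(d,*A(204,297),0.106);print("knob",k, "bedctr",onz(d,*A(432,240),0.03))
m=onz(d,*A(235,328),0.1065);print("mark",m)
B=lambda x,y:(x/4+120,y/4+150)
p=np.array([onz(d,*B(*q),0.04) for q in[(386,265),(494,250),(500,303),(388,318)]]);print(p,p.mean(0))
print("mass",onz(d,230.5,220.5,0.04))
v=p[0]-p[1]+p[3]-p[2];print(np.degrees(np.arctan2(v[1],v[0])),np.linalg.norm(v)/2)
E
```

```text
[[ 0.51888224 -0.0582671 ]
 [ 0.58438465 -0.3378176 ]
 [ 0.47969055 -0.36422884]
 [ 0.41209251 -0.08428515]]
yaw axis y: 103.18726075146644 0.2871220044470592 0.10797410419878113
knob [ 0.47680065 -0.11984922] bedctr [ 0.50671568 -0.24387561]
mark [ 0.46282231 -0.13401885]
[[0.53726251 0.32518546]
 [0.54941317 0.24688597]
 [0.51098558 0.24174274]
 [0.49880395 0.32281548]] [0.5241163  0.28415741]
mass [0.5255532  0.28418538]
98.68065062984739 0.08060950566614274
```

```bash
cat >> h.py <<'E'
from scipy.spatial.transform import Rotation as Ro
import sys
def plan(tx,ty,tz,yawdeg,maxstep=48):
    o=ctrl.get_obs();p=np.array(o["tool_pos"]);y=np.degrees(o["orientation"][2])
    T=np.array([tx,ty,tz]);D=T-p;dy=(yawdeg-y+180)%360-180
    n=max(int(np.ceil(np.linalg.norm(D)*1000/maxstep)),int(np.ceil(abs(dy)/8.5)),1)
    print("n",n,"D",(D*1000).round(1),"dyaw",round(dy,2))
    for i in range(n):
        R=Ro.from_euler('xyz',[np.pi,0,np.radians(y+dy*i/n)]).as_matrix()
        s=R.T@D/n*1000
        print([round(float(v),1) for v in s],"roll",round(-dy/n,2))
E
python3 - <<'E'
from h import *
plan(.525,.284,.2,98.7)
E
```

```text
n 19 D [367.3 810.8 -31.1] dyaw 82.04
[30.8, -35.3, 1.6] roll -4.32
[33.3, -32.9, 1.6] roll -4.32
[35.7, -30.3, 1.6] roll -4.32
[37.9, -27.5, 1.6] roll -4.32
[39.9, -24.6, 1.6] roll -4.32
[41.6, -21.5, 1.6] roll -4.32
[43.1, -18.4, 1.6] roll -4.32
[44.4, -15.1, 1.6] roll -4.32
[45.4, -11.7, 1.6] roll -4.32
[46.1, -8.2, 1.6] roll -4.32
[46.6, -4.7, 1.6] roll -4.32
[46.8, -1.2, 1.6] roll -4.32
[46.8, 2.3, 1.6] roll -4.32
[46.5, 5.8, 1.6] roll -4.32
[45.9, 9.3, 1.6] roll -4.32
[45.1, 12.8, 1.6] roll -4.32
[44.0, 16.1, 1.6] roll -4.32
[42.7, 19.4, 1.6] roll -4.32
[41.1, 22.5, 1.6] roll -4.32
```

```bash
python3 - <<'E'
from h import *
plan(.495,-.21,.22,103.2,45)
E
```

```text
n 11 D [337.3 316.8 -11.1] dyaw 86.54
[37.6, -18.8, 1.0] roll -7.87
[39.9, -13.5, 1.0] roll -7.87
[41.3, -7.9, 1.0] roll -7.87
[42.0, -2.2, 1.0] roll -7.87
[41.9, 3.6, 1.0] roll -7.87
[41.0, 9.3, 1.0] roll -7.87
[39.4, 14.8, 1.0] roll -7.87
[37.0, 20.1, 1.0] roll -7.87
[33.9, 25.0, 1.0] roll -7.87
[30.1, 29.4, 1.0] roll -7.87
[25.8, 33.2, 1.0] roll -7.87
```

Request:
drive_tool(
  commands=[
    {"tx": 38, "ty": -19, "tz": 1, "roll": -7.9},
    {"tx": 40, "ty": -13, "tz": 1, "roll": -7.9},
    {"tx": 41, "ty": -8, "tz": 1, "roll": -7.9},
    {"tx": 42, "ty": -2, "tz": 1, "roll": -7.9},
    {"tx": 42, "ty": 4, "tz": 1, "roll": -7.9},
  ],
)

```text
t: 0.8
tool_pos: [0.3119, -0.3814, 0.2245]
orientation: [-3.141, -0.0, 0.995]
force: [0.2, -1.2, 0.1]
opening: 0.996
```

```bash
python3 - <<'E'
from h import *
plan(.495,-.21,.22,103.2,45)
E
```

```text
n 6 D [183.1 171.4  -4.5] dyaw 46.19
[40.6, 10.0, 0.7] roll -7.7
[38.9, 15.4, 0.7] roll -7.7
[36.5, 20.5, 0.7] roll -7.7
[33.4, 25.2, 0.7] roll -7.7
[29.7, 29.4, 0.7] roll -7.7
[25.5, 33.1, 0.7] roll -7.7
```

Request:
drive_tool(
  commands=[
    {"tx": 41, "ty": 10, "tz": 1, "roll": -7.9},
    {"tx": 39, "ty": 15, "tz": 1, "roll": -7.9},
    {"tx": 37, "ty": 21, "tz": 0, "roll": -7.9},
    {"tx": 35, "ty": 26, "tz": 0, "roll": -7.9},
    {"tx": 32, "ty": 31, "tz": 0, "roll": -8.2},
  ],
)

```text
t: 1.3
tool_pos: [0.4701, -0.224, 0.2228]
orientation: [3.141, 0.0, 1.718]
force: [1.2, -0.1, 0.3]
opening: 1.002
```

Request:
drive_tool(
  commands=[
    {"tx": 13, "ty": 19, "roll": -5},
    {},
    {},
  ],
)

```text
validation failed for argument at $.co...
```

```bash
python3 - <<'E'
from h import *
d=get_image("wrist");save(d,"w1",None,1.4,1.4)
o=ctrl.get_obs();print(o["t"],o["tool_pos"],np.degrees(o["orientation"]),o["force"])
E
```

```text
1.35 [ 0.47352701 -0.21961935  0.22265968] [ 1.79867037e+02 -8.21781954e-02  9.91795299e+01] [-0.15266056  4.18872981 -0.13494676]
```

View pics/w1.png

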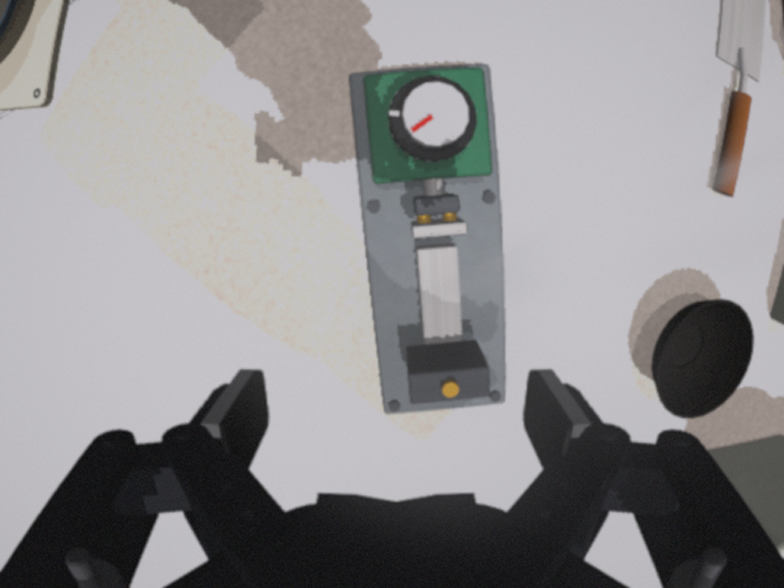

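The wrist picture shows the whole fixture: the knob at (432,118) in the 1.4x picture, the jaw face at (440,235), the bed at (440,290) and the stop's top edge at (446,345). The red mark points to about (412,131), and the outer ring has a white mark at (394,114).

```bash
python3 - <<'E'
from h import *
d=get_image("wrist");save(d,"w2",(240,30,370,300),2.9,1.4)
o=ctrl.get_obs();print(o["t"],o["tool_pos"],np.degrees(o["orientation"]))
E
```

```text
1.4 [ 0.47172983 -0.22171757  0.22255913] [ 1.79949230e+02 -3.45938128e-02  9.86902978e+01]
```

View pics/w2.png

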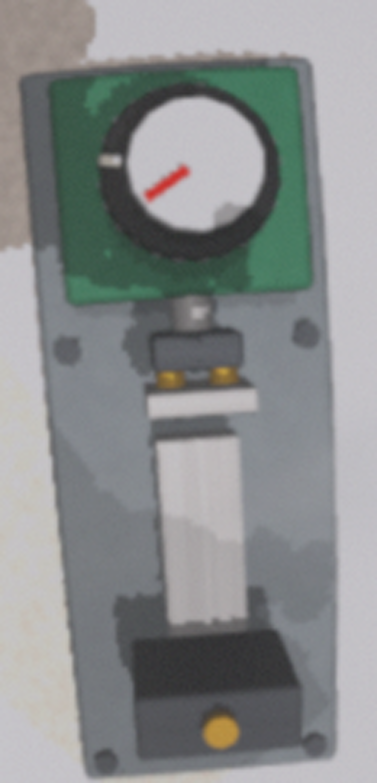

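```bash
python3 - <<'E'
from h import *
d=get_image("wrist");print(d["pose"][:3,3])
W=lambda x,y,z:wonz(d,x/2.9+240,y/2.9+30,z)
c=np.array([W(22,75,.012),W(308,60,.012),W(335,755,.012),W(88,777,.012)]);print(c)
cen=c.mean(0);a=(c[0]-c[3]+c[1]-c[2])
ang=np.degrees(np.arctan2(a[1],a[0]));print("centre",cen,"ang",ang,[np.linalg.norm(c[i]-c[(i+1)%4]).round(4) for i in range(4)])
u=a/np.linalg.norm(a);v=np.array([u[1],-u[0]])
def L(n,p):print(n,p.round(4),"fix x,y mm",((p-cen)@v*1000).round(1),((p-cen)@u*1000).round(1))
L("knob top",W(197,163,.106));L("mark",W(148,197,.1065));L("ringmark",W(103,160,.086))
L("bed1",W(157,438,.03));L("bed2",W(238,434,.03));L("bed3 end",W(170,625,.03));L("bed4 end",W(245,625,.03))
L("jawL",W(148,413,.068));L("jawR",W(257,408,.068));L("jawtopback",W(148,392,.068))
L("stopL",W(136,682,.068));L("stopR",W(290,684,.068));L("cam",d["pose"][:2,3])
L("gearTL",W(52,83,.05));L("gearBR",W(312,285,.05));L("gearBL",W(68,302,.05));L("gearTR",W(298,70,.05))
L("stopbotL",W(150,632,.03))
E
```

```text
[ 0.46196605 -0.15306506  0.36551422]
[[ 0.41412891 -0.08647308]
 [ 0.5180573  -0.06292977]
 [ 0.58427952 -0.34055435]
 [ 0.47937725 -0.36596292]]
centre [ 0.49896074 -0.21398003] ang 103.27801476274983 [np.float64(0.1066), np.float64(0.2854), np.float64(0.1079), np.float64(0.287)]
knob top [ 0.4775 -0.1218] fix x,y mm 0.3 94.6
mark [ 0.4658 -0.1334] fix x,y mm -13.7 86.1
ringmark [ 0.4515 -0.1229] fix x,y mm -25.2 99.6
bed1 [ 0.4836 -0.2125] fix x,y mm -14.6 5.0
bed2 [ 0.5124 -0.2064] fix x,y mm 14.9 4.2
bed3 end [ 0.5002 -0.2833] fix x,y mm -14.7 -67.7
bed4 end [ 0.5289 -0.2791] fix x,y mm 14.2 -70.2
jawL [ 0.477  -0.1982] fix x,y mm -17.7 20.4
jawR [ 0.5113 -0.191 ] fix x,y mm 17.3 19.5
jawtopback [ 0.476  -0.1915] fix x,y mm -17.2 27.2
stopL [ 0.4878 -0.2914] fix x,y mm -28.6 -72.8
stopR [ 0.5416 -0.2846] fix x,y mm 25.3 -78.5
cam [ 0.462  -0.1531] fix x,y mm -22.0 67.8
gearTL [ 0.4296 -0.0952] fix x,y mm -40.3 131.6
gearBR [ 0.5255 -0.1488] fix x,y mm 40.8 57.3
gearBL [ 0.4459 -0.1678] fix x,y mm -41.1 57.2
gearTR [ 0.5092 -0.0769] fix x,y mm 41.5 131.1
stopbotL [ 0.4931 -0.2873] fix x,y mm -22.5 -70.0
```

```bash
python3 - <<'E'
from h import *
plan(.525,.25,.2,98.7)
E
```

```text
n 10 D [ 54.6 473.3 -22.5] dyaw 0.31
[46.0, 12.3, 2.2] roll -0.03
[46.0, 12.3, 2.2] roll -0.03
[46.0, 12.4, 2.2] roll -0.03
[46.0, 12.4, 2.2] roll -0.03
[46.0, 12.4, 2.2] roll -0.03
[46.0, 12.4, 2.2] roll -0.03
[46.0, 12.5, 2.2] roll -0.03
[46.0, 12.5, 2.2] roll -0.03
[46.0, 12.5, 2.2] roll -0.03
[46.0, 12.5, 2.2] roll -0.03
```

Request:
drive_tool(
  commands=[
    {"tx": 48, "ty": 12, "tz": 2},
    {"tx": 48, "ty": 12, "tz": 2},
    {"tx": 48, "ty": 12, "tz": 2},
    {"tx": 48, "ty": 12, "tz": 2},
    {"tx": 48, "ty": 12, "tz": 2},
  ],
)

```text
validation failed for argument at $.co...
```

Request:
drive_tool(
  commands=[
    {"tx": 48, "ty": 13, "tz": 2},
    {"tx": 48, "ty": 13, "tz": 2},
    {"tx": 48, "ty": 13, "tz": 2},
    {"tx": 48, "ty": 13, "tz": 2},
    {"tx": 30, "ty": 10, "tz": 2},
  ],
)

```text
validation failed for argument at $.co...
```

```bash
python3 - <<'E'
from h import *
d=get_image("wrist")
d=get_image("wrist");save(d,"w3",None,1.4,1.4)
o=ctrl.get_obs();print(o["t"],o["tool_pos"],np.degrees(o["orientation"]),o["force"],proj)
print(projw(d,[.5248,.2842,.04])*1.4)
E
```

```text
1.55 [ 0.46891346 -0.22534499  0.22253883] [-1.79972023e+02  8.93134265e-03  9.80903945e+01] [ 0.67993976 -0.56039871 -0.67414405] <function proj at 0x7f7be0389b20>
[ 531.1004375 -236.2002711]
```

View pics/w3.png

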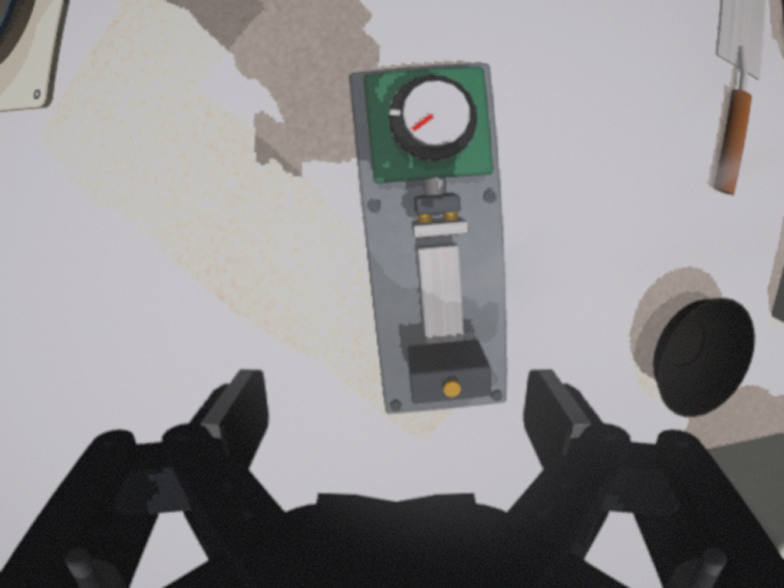

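Both moves were refused, probably because each row needs all four keys.

Request:
drive_tool(
  commands=[
    {"tx": 48, "ty": 12, "tz": 2, "roll": 0},
    {"tx": 48, "ty": 12, "tz": 2, "roll": 0},
    {"tx": 48, "ty": 12, "tz": 2, "roll": 0},
    {"tx": 48, "ty": 12, "tz": 2, "roll": 0},
    {"tx": 48, "ty": 12, "tz": 2, "roll": 0},
  ],
)

```text
t: 2.05
tool_pos: [0.4953, 0.0147, 0.2116]
orientation: [-3.141, 0.003, 1.683]
force: [0.9, -0.0, -0.3]
opening: 0.998
```

```bash
python3 - <<'E'
from h import *
plan(.525,.25,.2,98.7)
E
```

```text
n 5 D [ 29.7 235.3 -11.6] dyaw 2.28
[46.1, 11.2, 2.3] roll -0.46
[46.0, 11.5, 2.3] roll -0.46
[45.9, 11.9, 2.3] roll -0.46
[45.8, 12.3, 2.3] roll -0.46
[45.7, 12.6, 2.3] roll -0.46
```

Request:
drive_tool(
  commands=[
    {"tx": 48, "ty": 12, "tz": 2, "roll": -0.5},
    {"tx": 48, "ty": 12, "tz": 2, "roll": -0.5},
    {"tx": 48, "ty": 12, "tz": 2, "roll": -0.5},
    {"tx": 46, "ty": 12, "tz": 2, "roll": -0.5},
    {"tx": 28, "ty": 9, "tz": 2, "roll": -0.5},
  ],
)

```text
t: 2.55
tool_pos: [0.5262, 0.2403, 0.2017]
orientation: [3.139, 0.004, 1.71]
force: [0.1, -1.8, -0.0]
opening: 1.001
```

```bash
python3 - <<'E'
from h import *
d=get_image("wrist")
d=get_image("wrist");save(d,"w4",None,1.4,1.4)
o=ctrl.get_obs();print(o["t"],o["tool_pos"],np.degrees(o["orientation"]),o["force"])
print(projw(d,[.5248,.2842,.04])*1.4)
E
```

```text
2.65 [0.52637327 0.24063982 0.20097757] [179.91979853   0.20521031  98.08575532] [-0.63138152 -0.20608443  0.1298596 ]
[399.68080032 211.59494287]
```

View pics/w4.png

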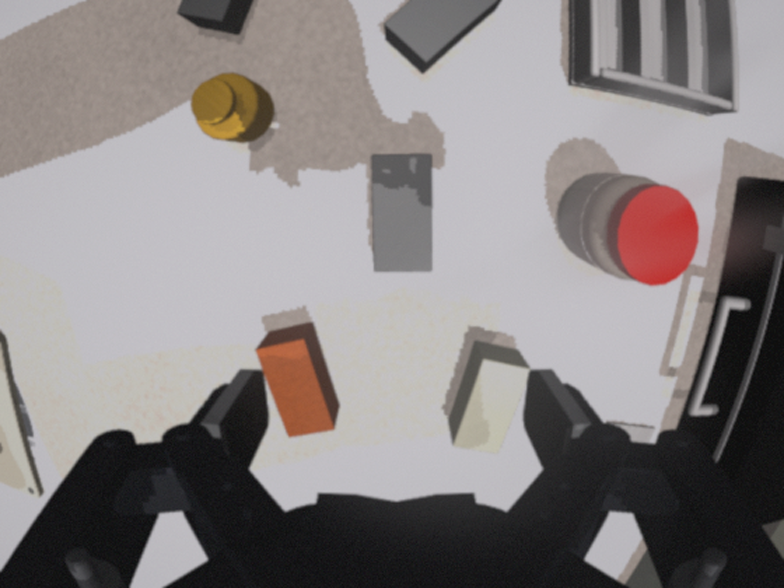

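The grey prism sits at about (402,212), next to the predicted (400,212). Nothing nearby will be in the way of the fingers.

```bash
python3 - <<'E'
from h import *
d=get_image("wrist")
c=np.array([wonz(d,x/1.4,y/1.4,.04) for x,y in[(372,154),(432,153),(432,271),(373,271)]])
print(c,c.mean(0));a=c[0]-c[3]+c[1]-c[2];an=np.degrees(np.arctan2(a[1],a[0]));print(an)
m=c.mean(0)
plan(m[0],m[1],.09,an,40)
E
```

```text
[[0.50090081 0.317366  ]
 [0.53983168 0.32371048]
 [0.55213395 0.24458637]
 [0.51212013 0.2388694 ]] [0.52624664 0.28113306]
98.48756295862583
n 3 D [ 1.000e-01  4.210e+01 -1.112e+02] dyaw 0.45
[13.9, 2.0, 37.1] roll -0.15
[13.9, 2.0, 37.1] roll -0.15
[13.9, 2.1, 37.1] roll -0.15
```

Request:
drive_tool(
  commands=[
    {"tx": 15, "ty": 2, "tz": 38, "roll": -0.3},
    {"tx": 15, "ty": 2, "tz": 38, "roll": -0.3},
    {"tx": 15, "ty": 2, "tz": 38, "roll": 0},
    {"tx": 0, "ty": 0, "tz": 10, "roll": 0},
  ],
)

```text
t: 3.1
tool_pos: [0.5299, 0.2767, 0.0771]
orientation: [3.133, 0.005, 1.708]
force: [-0.6, -0.4, 0.2]
opening: 0.999
```

```bash
python3 - <<'E'
from h import *
plan(.526,.282,.007,98.5,25)
d=get_image("wrist");save(d,"w5",None,1.4,1.4)
E
```

```text
n 3 D [ -3.9   5.3 -70.1] dyaw 0.63
[1.9, -1.1, 23.4] roll -0.21
[1.9, -1.1, 23.4] roll -0.21
[2.0, -1.0, 23.4] roll -0.21
```

View pics/w5.png

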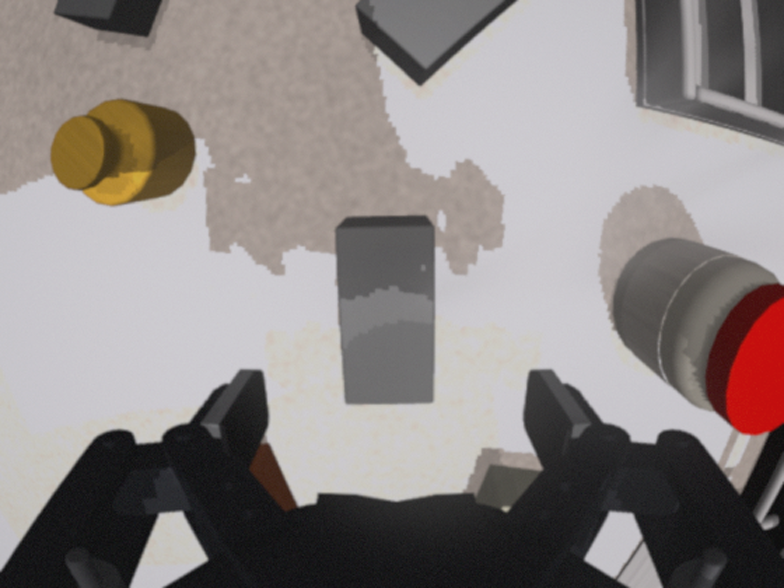

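The prism is centred at about (387,310), slightly left of the midpoint between the fingers, which agrees with the planned shift.

Request:
drive_tool(
  commands=[
    {"tx": 2, "ty": -1.5, "tz": 24, "roll": -0.3},
    {"tx": 2, "ty": -1, "tz": 24, "roll": 0},
    {"tx": 2, "ty": -1, "tz": 18, "roll": 0},
    {"tx": 0, "ty": 0, "tz": 4, "roll": 0},
  ],
)

```text
t: 3.55
tool_pos: [0.5319, 0.2744, 0.0125]
orientation: [3.125, 0.005, 1.703]
force: [0.5, -0.4, 0.4]
opening: 1.002
```

```bash
python3 - <<'E'
from h import *
plan(.526,.282,.007,98.5,25)
d=get_image("wrist");save(d,"w6",None,1.2,1.4)
E
```

```text
n 1 D [-5.9  7.6 -5.5] dyaw 0.91
[8.3, -4.8, 5.5] roll -0.91
```

View pics/w6.png

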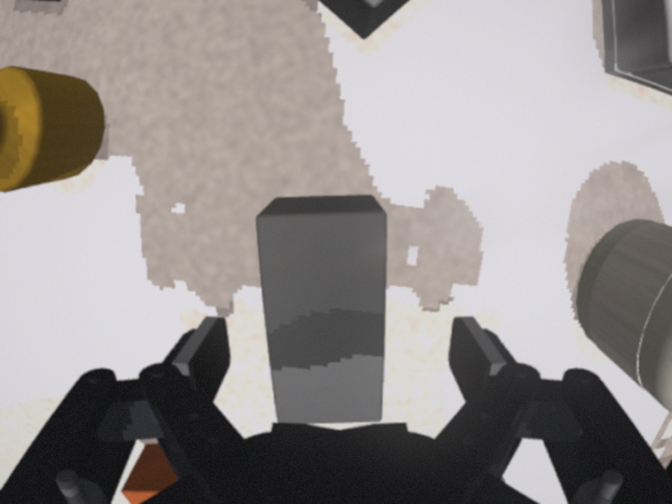

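Request:
drive_tool(
  commands=[
    {"tx": 8, "ty": -5, "tz": 5, "roll": -0.9},
    {"tx": 1, "ty": 0, "tz": 1, "roll": 0},
  ],
)

```text
t: 3.8
tool_pos: [0.528, 0.2818, 0.0095]
orientation: [3.121, 0.005, 1.717]
force: [1.0, 0.1, -0.1]
opening: 1.0
```

```bash
python3 - <<'E'
from h import *
plan(.526,.282,.007,98.5,25)
E
```

```text
n 1 D [-2.   0.2 -2.5] dyaw 0.11
[0.5, -2.0, 2.5] roll -0.11
```

Request:
drive_tool(
  commands=[
    {"tx": 0.5, "ty": -2, "tz": 2, "roll": 0},
    {"tx": 0, "ty": 0, "tz": 0, "roll": 0},
    {"tx": 0, "ty": 0, "tz": 0, "roll": 0},
    {"tx": 0, "ty": 0, "tz": 0, "roll": 0},
    {"tx": 0, "ty": 0, "tz": 0, "roll": 0},
  ],
  fingers=30,
  grip_force=50,
)

```text
t: 4.3
tool_pos: [0.5268, 0.2828, 0.01]
orientation: [3.117, 0.005, 1.718]
force: [0.1, -0.3, -3.0]
opening: 0.465
```

```bash
python3 - <<'E'
from h import *
d=get_image("wrist");save(d,"w7",None,1.2,1.4)
o=ctrl.get_obs();print(o["t"],o["tool_pos"],np.degrees(o["orientation"]),o["force"],o["opening"]*85.4)
E
```

```text
4.35 [0.52674615 0.28282225 0.01001269] [178.58865551   0.25712178  98.44862847] [-0.95786377  0.54467406  1.0670521 ] 39.05067677409515
```

View pics/w7.png

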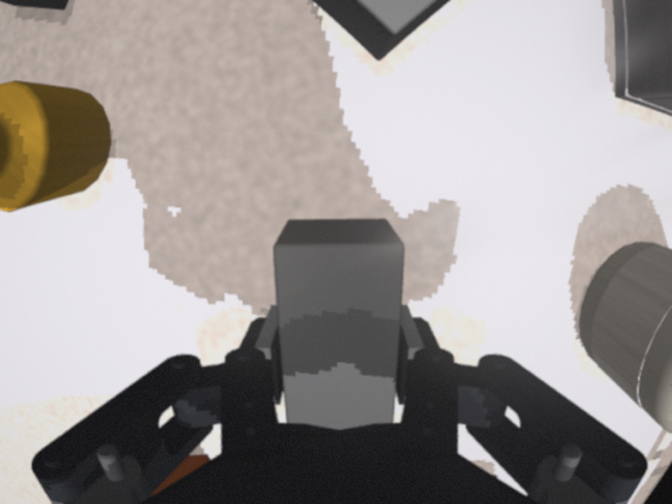

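Gripped at 39 mm. Lifting.

Request:
drive_tool(
  commands=[
    {"tx": 0, "ty": 0, "tz": -15, "roll": 0},
    {"tx": 0, "ty": 0, "tz": -35, "roll": 0},
    {"tx": 0, "ty": 0, "tz": -45, "roll": 0},
    {"tx": 0, "ty": 0, "tz": -45, "roll": 0},
    {"tx": 0, "ty": 0, "tz": -20, "roll": 0},
  ],
)

```text
t: 4.85
tool_pos: [0.5197, 0.2817, 0.1691]
orientation: [3.13, 0.007, 1.718]
force: [0.2, -0.4, -3.0]
opening: 0.463
```

```bash
python3 - <<'E'
from h import *
d=get_image("wrist");save(d,"w8",None,1.2,1.4)
o=ctrl.get_obs();print(o["t"],o["tool_pos"],np.degrees(o["orientation"]),o["force"],o["opening"]*85.4)
plan(.505,-.24,.15,103.3)
E
```

```text
4.9 [0.52034494 0.28200131 0.1711171 ] [179.20077884   0.38624541  98.44072146] [ 0.18511551  0.65967625 -0.42994596] 39.36596946733611
n 11 D [ -15.3 -522.   -21.1] dyaw 4.86
[-46.7, -8.3, 1.9] roll -0.44
[-46.7, -8.7, 1.9] roll -0.44
[-46.6, -9.1, 1.9] roll -0.44
[-46.5, -9.4, 1.9] roll -0.44
[-46.5, -9.8, 1.9] roll -0.44
[-46.4, -10.1, 1.9] roll -0.44
[-46.3, -10.5, 1.9] roll -0.44
[-46.2, -10.9, 1.9] roll -0.44
[-46.1, -11.2, 1.9] roll -0.44
[-46.0, -11.6, 1.9] roll -0.44
[-46.0, -11.9, 1.9] roll -0.44
```

View pics/w8.png

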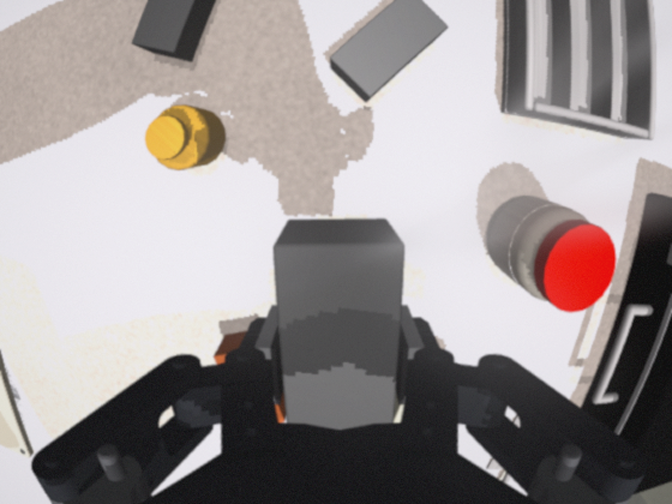

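Request:
drive_tool(
  commands=[
    {"tx": -47, "ty": -8, "tz": 0, "roll": -0.4},
    {"tx": -48, "ty": -8, "tz": 0, "roll": -0.4},
    {"tx": -48, "ty": -9, "tz": 0, "roll": -0.4},
    {"tx": -48, "ty": -9, "tz": 0, "roll": -0.4},
    {"tx": -48, "ty": -10, "tz": 0, "roll": -0.4},
  ],
)

```text
t: 5.4
tool_pos: [0.515, 0.0382, 0.1683]
orientation: [3.129, 0.005, 1.765]
force: [0.9, -1.1, -2.8]
opening: 0.459
```

```bash
python3 - <<'E'
from h import *
plan(.505,-.24,.165,103.3)
E
```

```text
n 6 D [ -10.  -278.2   -3.3] dyaw 2.15
[-45.2, -10.6, 0.5] roll -0.36
[-45.1, -10.9, 0.5] roll -0.36
[-45.0, -11.2, 0.5] roll -0.36
[-45.0, -11.4, 0.5] roll -0.36
[-44.9, -11.7, 0.5] roll -0.36
[-44.8, -12.0, 0.5] roll -0.36
```

Request:
drive_tool(
  commands=[
    {"tx": -48, "ty": -11, "tz": 0, "roll": -0.4},
    {"tx": -48, "ty": -11, "tz": 0, "roll": -0.4},
    {"tx": -48, "ty": -11, "tz": 0, "roll": -0.4},
    {"tx": -48, "ty": -12, "tz": 0, "roll": -0.4},
    {"tx": -40, "ty": -12, "tz": 0, "roll": -0.4},
  ],
)

```text
t: 5.9
tool_pos: [0.5034, -0.2058, 0.1633]
orientation: [3.134, 0.002, 1.801]
force: [0.9, 0.4, -2.7]
opening: 0.461
```

```bash
python3 - <<'E'
from h import *
d=get_image("wrist");
d=get_image("wrist");save(d,"w9",None,1.2,1.4)
o=ctrl.get_obs();print(o["t"],o["tool_pos"],np.degrees(o["orientation"]),o["force"],o["opening"]*85.4)
plan(.505,-.24,.12,103.3)
E
```

```text
6.0 [ 0.50335689 -0.20834007  0.16274993] [1.79623449e+02 1.69690867e-01 1.02955640e+02] [ 0.8014843   0.78617512 -3.2533612 ] 39.41082636668226
n 2 D [  1.6 -31.7 -42.7] dyaw 0.34
[-15.6, -2.7, 21.4] roll -0.17
[-15.6, -2.8, 21.4] roll -0.17
```

View pics/w9.png

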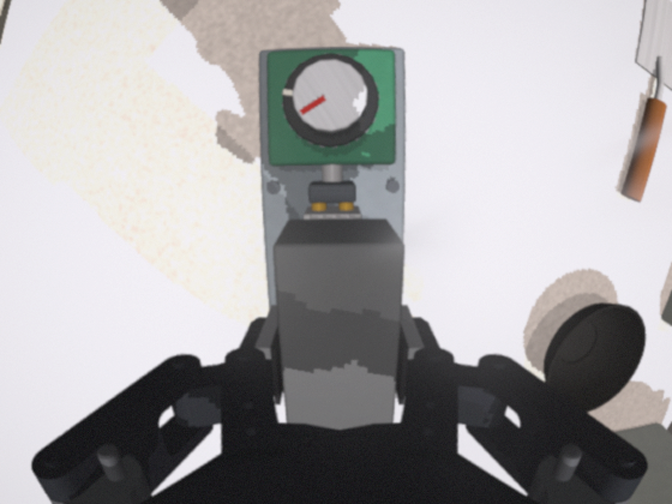

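```bash
python3 - <<'E'
from h import *
d=get_image("wrist");o=ctrl.get_obs();t=o["tool_pos"];print(t)
u=np.array([-.2297,.9733]);v=np.array([u[1],-u[0]])
cen=np.array([.4990,-.2140])
for n,x,y,z in[("topL",275,246,.03),("topR",403,246,.03),("botL",290,220,-.01),("botR",388,220,-.01)]:
    p=wonz(d,x/1.2,y/1.2,t[2]+z);print(n,p,"rel tool x,y",((p-t[:2])@v*1000).round(1),((p-t[:2])@u*1000).round(1))
print("tool in fixture",((t[:2]-cen)@v*1000).round(1),((t[:2]-cen)@u*1000).round(1))
E
```

```text
[ 0.50332933 -0.20592135  0.16285567]
topL [ 0.47619071 -0.17368576] rel tool x,y -19.0 37.6
topR [ 0.51378454 -0.16508406] rel tool x,y 19.6 37.3
botL [ 0.47609267 -0.17359498] rel tool x,y -19.1 37.7
botR [ 0.51430547 -0.16483421] rel tool x,y 20.1 37.5
tool in fixture 6.1 6.9
```

```bash
python3 - <<'E'
from h import *
plan(.5044,-.2383,.092,103.3,20)
E
```

```text
n 4 D [  1.1 -32.4 -70.9] dyaw 0.3
[-7.9, -1.6, 17.7] roll -0.08
[-7.9, -1.6, 17.7] roll -0.08
[-7.9, -1.6, 17.7] roll -0.08
[-7.9, -1.6, 17.7] roll -0.08
```

Request:
drive_tool(
  commands=[
    {"tx": -10, "ty": -2, "tz": 10, "roll": -0.1},
    {"tx": -10, "ty": -2, "tz": 18, "roll": -0.1},
    {"tx": -8, "ty": -2, "tz": 18, "roll": -0.1},
    {"tx": -6, "ty": -2, "tz": 18, "roll": 0},
  ],
)

```text
t: 6.45
tool_pos: [0.5042, -0.2395, 0.0953]
orientation: [3.134, 0.002, 1.807]
force: [0.6, -0.1, -4.4]
opening: 0.46
```

```bash
python3 - <<'E'
from h import *
d=get_image("wrist");o=ctrl.get_obs();print(o["t"],o["tool_pos"],np.degrees(o["orientation"]))
plan(.5044,-.2383,.08,103.3,10)
E
```

```text
6.5 [ 0.50289251 -0.23931394  0.09202903] [ 1.79757690e+02 -8.56005761e-02  1.03527071e+02]
n 2 D [  1.5   1.  -12. ] dyaw -0.23
[0.3, 0.9, 6.0] roll 0.11
[0.3, 0.9, 6.0] roll 0.11
```

Request:
drive_tool(
  commands=[
    {"tx": 0, "ty": 1, "tz": 10, "roll": 0.2},
    {"tx": 0, "ty": 1, "tz": 10, "roll": 0},
    {"tx": 0, "ty": 0, "tz": 10, "roll": 0},
    {"tx": 0, "ty": 0, "tz": 8, "roll": 0},
  ],
)

```text
t: 6.9
tool_pos: [0.5055, -0.2363, 0.0511]
orientation: [3.138, -0.002, 1.806]
force: [-0.4, 0.1, -3.8]
opening: 0.461
```

```bash
python3 - <<'E'
from h import *
d=get_image("wrist");save(d,"w10",None,1.2,1.4);o=ctrl.get_obs();print(o["t"],o["tool_pos"],np.degrees(o["orientation"]),o["force"])
plan(.5044,-.2383,.043,103.3,10)
t=get_image("top");save(t,"t10",(340,190,460,270),5,1.5)
E
```

```text
6.95 [ 0.50501838 -0.23597956  0.04994674] [179.83905373  -0.20421629 103.48939353] [-1.09011449  0.88672654 -4.35640951]
n 1 D [-0.6 -2.3 -6.9] dyaw -0.19
[-2.1, -1.1, 6.9] roll 0.19
```

View pics/w10.png

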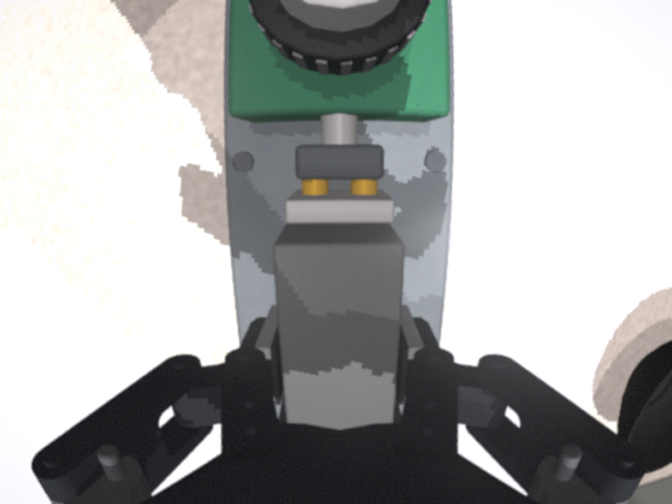

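The prism is centred in front of the jaw with a gap. The jaw face is at about row 222 and the prism end is below it. I'll lower it gently.

Request:
drive_tool(
  commands=[
    {"tx": -2, "ty": -0.5, "tz": 5, "roll": 0.2},
    {"tx": -0.5, "ty": 0, "tz": 2, "roll": 0},
  ],
)

```text
t: 7.2
tool_pos: [0.5057, -0.2389, 0.0441]
orientation: [3.138, -0.002, 1.803]
force: [0.5, 0.4, -2.8]
opening: 0.459
```

```bash
python3 - <<'E'
from h import *
o=ctrl.get_obs();print(o["t"],o["tool_pos"],np.degrees(o["orientation"]),o["force"])
E
```

```text
7.2 [ 0.50568618 -0.23894623  0.04407719] [ 1.79783772e+02 -1.34517949e-01  1.03286170e+02] [ 0.48212179  0.36041221 -2.83492048]
```

Request:
drive_tool(
  commands=[
    {"tx": 0, "ty": -1, "tz": 2, "roll": 0},
    {"tx": 0, "ty": 0, "tz": 1.5, "roll": 0},
  ],
)

```text
t: 7.4
tool_pos: [0.5049, -0.2396, 0.0408]
orientation: [3.137, -0.002, 1.802]
force: [0.2, -0.2, -2.9]
opening: 0.462
```

Request:
drive_tool(
  commands=[
    {"tx": 0, "ty": 0, "tz": 1, "roll": 0},
    {"tx": 0, "ty": 0, "tz": 0, "roll": 0},
  ],
)

```text
t: 7.6
tool_pos: [0.505, -0.2397, 0.0403]
orientation: [3.136, -0.001, 1.802]
force: [-0.2, 0.2, -3.5]
opening: 0.459
```

Request:
drive_tool(
  commands=[
    {"tx": 0, "ty": 0, "tz": 1, "roll": 0},
    {"tx": 0, "ty": 0, "tz": 0.5, "roll": 0},
  ],
)

```text
t: 7.8
tool_pos: [0.5051, -0.2397, 0.0401]
orientation: [3.136, -0.0, 1.802]
force: [-2.2, 1.0, 3.5]
opening: 0.458
```

Request:
drive_tool(
  commands=[
    {"tx": 0, "ty": 0, "tz": 1, "roll": 0},
  ],
)

```text
t: 7.9
tool_pos: [0.5051, -0.2396, 0.04]
orientation: [3.135, 0.0, 1.802]
force: [-5.9, 4.2, 14.2]
opening: 0.458
```

Contact at z = 0.040. Now I'll release.

Request:
drive_tool(
  commands=[
    {"tx": 0, "ty": 0, "tz": -0.5, "roll": 0},
    {"tx": 0, "ty": 0, "tz": 0, "roll": 0},
    {"tx": 0, "ty": 0, "tz": 0, "roll": 0},
  ],
  fingers=70,
)

```text
t: 8.2
tool_pos: [0.5058, -0.2401, 0.0411]
orientation: [3.134, 0.002, 1.802]
force: [0.2, 0.6, -1.4]
opening: 0.82
```

```bash
python3 - <<'E'
from h import *
d=get_image("wrist");save(d,"w11",None,1.2,1.4);o=ctrl.get_obs();print(o["t"],o["tool_pos"],np.degrees(o["orientation"]),o["force"],o["opening"])
E
```

```text
8.25 [ 0.50575794 -0.24014078  0.04108715] [1.79555273e+02 1.12117884e-01 1.03268350e+02] [ 0.29144495 -1.49314021  0.02023229] 0.8205891698223838
```

View pics/w11.png

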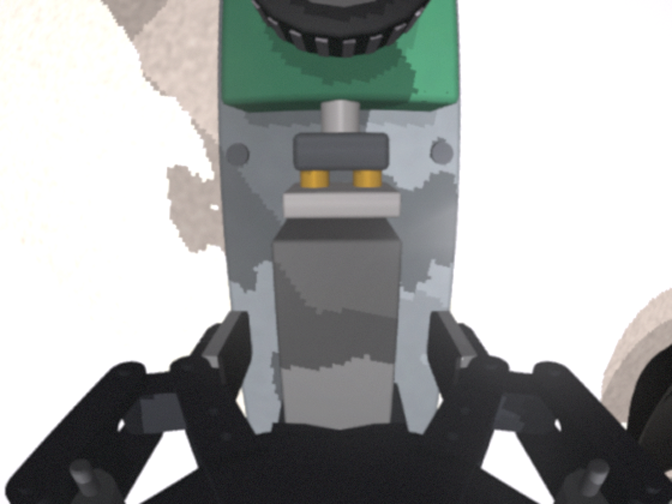

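The fingers are open and clear, and the prism lies on the bed. Retreating upward.

Request:
drive_tool(
  commands=[
    {"tx": 0, "ty": 0, "tz": -15, "roll": 0},
    {"tx": 0, "ty": 0, "tz": -40, "roll": 0},
    {"tx": 0, "ty": 0, "tz": -45, "roll": 0},
    {"tx": 0, "ty": 0, "tz": -45, "roll": 0},
    {"tx": 0, "ty": 0, "tz": -20, "roll": 0},
  ],
)

```text
t: 8.75
tool_pos: [0.5029, -0.2393, 0.2075]
orientation: [3.14, -0.005, 1.802]
force: [0.9, -0.0, 0.2]
opening: 0.82
```

```bash
python3 - <<'E'
from h import *
d=get_image("wrist");d=get_image("wrist");save(d,"w12",(220,20,400,300),2.1,1.4);o=ctrl.get_obs();print(o["t"],o["tool_pos"],np.degrees(o["orientation"]),o["force"],o["opening"])
E
```

```text
8.85 [ 0.50330782 -0.23949229  0.20685965] [179.85125185  -0.20968592 103.25829464] [-0.5064181   0.23013736  0.35051921] 0.8247305223822233
```

View pics/w12.png

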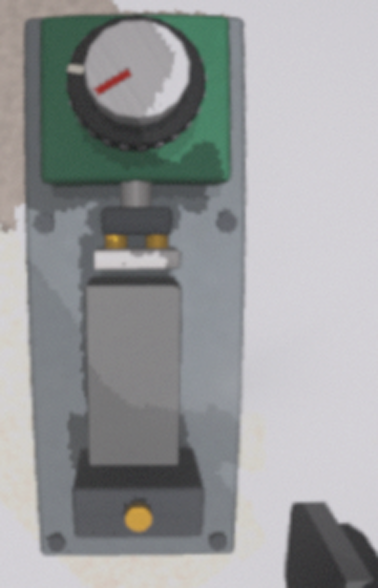

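The prism lies straight on the bed at about (134,375) in the crop, between the jaw face (row 270) and the stop (row about 485).

```bash
python3 - <<'E'
from h import *
d=get_image("wrist")
W=lambda x,y,z:wonz(d,x/2.1+220,y/2.1+20,z)
c=np.array([W(27,18,.012),W(243,18,.012),W(233,552,.012),W(41,553,.012)])
cen=c.mean(0);print(cen)
cen=np.array([.4990,-.2140]);u=np.array([-.2297,.9733]);v=np.array([u[1],-u[0]])
def L(n,p):print(n,p.round(4),((p-cen)@v*1000).round(1),((p-cen)@u*1000).round(1))
for i in range(4):L("c",c[i])
for x,y in[(87,288),(180,286),(180,464),(89,465)]:L("prism",W(x,y,.07))
for x,y in[(94,270),(178,269)]:L("jaw",W(x,y,.068))
for x,y in[(76,489),(202,486)]:L("stop",W(x,y,.068))
L("knob",W(137,72,.106)); L("ringmark",W(70,69,.086));L("mark",W(97,92,.1065))
E
```

```text
[ 0.50042391 -0.21073408]
c [ 0.4152 -0.0847] -51.8 145.1
c [ 0.5189 -0.06  ] 54.7 145.4
c [ 0.5863 -0.3366] 56.8 -139.3
c [ 0.4813 -0.3617] -51.1 -139.7
prism [ 0.4777 -0.2055] -18.8 13.2
prism [ 0.5147 -0.1959] 19.4 14.0
prism [ 0.5339 -0.2713] 20.8 -63.8
prism [ 0.4951 -0.2809] -19.1 -64.2
jaw [ 0.4788 -0.1977] -15.9 20.5
jaw [ 0.5124 -0.1893] 18.7 20.9
stop [ 0.4919 -0.2943] -25.4 -76.5
stop [ 0.5466 -0.28  ] 31.1 -75.2
knob [ 0.4785 -0.1212] 1.3 95.0
ringmark [ 0.4525 -0.1214] -24.0 100.9
mark [ 0.4665 -0.1316] -12.7 87.6
```

```bash
python3 - <<'E'
from h import *
plan(.4774,-.1214,.16,148.3,40)
E
```

```text
n 6 D [-25.3 117.7 -44.6] dyaw 45.05
[20.1, 0.4, 7.4] roll -7.51
[19.8, 3.0, 7.4] roll -7.51
[19.3, 5.6, 7.4] roll -7.51
[18.4, 8.1, 7.4] roll -7.51
[17.2, 10.4, 7.4] roll -7.51
[15.7, 12.5, 7.4] roll -7.51
```

Request:
drive_tool(
  commands=[
    {"tx": 20, "ty": 0, "tz": 7, "roll": -7.8},
    {"tx": 20, "ty": 3, "tz": 8, "roll": -7.8},
    {"tx": 20, "ty": 6, "tz": 8, "roll": -7.8},
    {"tx": 19, "ty": 9, "tz": 8, "roll": -7.8},
    {"tx": 17, "ty": 12, "tz": 8, "roll": -7.8},
  ],
)

```text
t: 9.4
tool_pos: [0.4784, -0.1363, 0.1576]
orientation: [3.139, -0.013, 2.502]
force: [0.5, 0.3, 0.5]
opening: 0.823
```

```bash
python3 - <<'E'
from h import *
plan(.4774,-.1214,.16,148.3,40)
E
```

```text
n 1 D [-1.  14.9  2.4] dyaw 4.92
[9.7, 11.4, -2.4] roll -4.92
```

Request:
drive_tool(
  commands=[
    {"tx": 10, "ty": 12, "tz": 0, "roll": -5.2},
    {"tx": 0, "ty": 0, "tz": 0, "roll": 0},
  ],
)

```text
t: 9.6
tool_pos: [0.4747, -0.1173, 0.1535]
orientation: [3.138, -0.02, 2.603]
force: [0.5, -0.5, -0.6]
opening: 0.818
```

```bash
python3 - <<'E'
from h import *
plan(.4774,-.1214,.12,148.3,40)
d=get_image("wrist");save(d,"w13",None,1.3,1.3);o=ctrl.get_obs();print(o["t"],o["tool_pos"],np.degrees(o["orientation"]))
print(projw(d,[.4774,-.1214,.106])*1.3)
E
```

```text
n 1 D [  2.7  -4.1 -33.5] dyaw -0.82
[-4.5, -2.1, 33.5] roll 0.82
9.65 [ 0.47476335 -0.11800675  0.1534167 ] [179.82546938  -1.15127724 148.94221159]
[362.90687599 315.79390936]
```

View pics/w13.png

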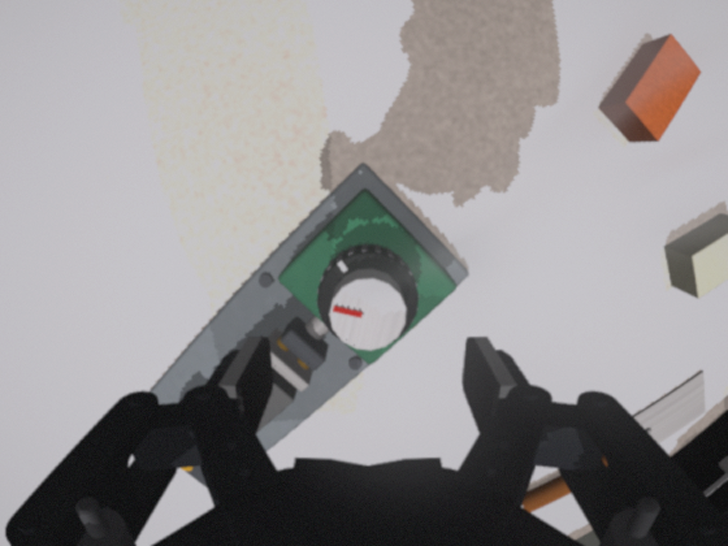

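```bash
python3 - <<'E'
from h import *
d=get_image("wrist");P=d["pose"];o=ctrl.get_obs()
R=Ro.from_euler('xyz',o["orientation"]).as_matrix()
# camera in tool frame
print("cam in tool",R.T@(P[:3,3]-o["tool_pos"]),(R.T@P[:3,:3]).round(3).tolist())
p=wonz(d,367/1.3,313/1.3,.106);print(p)
print("knob top in tool",R.T@(np.r_[p,.106]-o["tool_pos"]), o["tool_pos"],np.degrees(o["orientation"]))
im=d["pixels"]
E
```

```text
cam in tool [ 0.06973698  0.00016977 -0.14250762] [[0.002, -0.961, -0.276], [1.0, 0.002, -0.0], [0.001, -0.276, 0.961]]
[ 0.47723547 -0.11969474]
knob top in tool [-3.08759720e-03  9.11145038e-05  4.78576217e-02] [ 0.47525041 -0.11876819  0.15390714] [179.82858899  -1.08827264 148.83907616]
```

```bash
cat >>h.py <<'E'
def ring(p=(.4773,-.1203)):
    o=ctrl.get_obs();R=Ro.from_euler('xyz',o["orientation"]).as_matrix()
    q=R.T@(np.array([p[0],p[1],.075])-o["tool_pos"])*1000
    print("t",o["t"],o["tool_pos"].round(4),np.degrees(o["orientation"]).round(2),"F",o["force"].round(1),"T",o["wrist_torque"].round(3),"open",round(o["opening"]*85.4,1));print("ring in tool mm (goal 0,0,-19)",q.round(1))
E
python3 - <<'E'
from h import *
ring()
E
```

```text
t 9.7 [ 0.4753 -0.1188  0.1539] [179.83  -1.09 148.84] F [ 0.  -0.   0.5] T [ 0.005 -0.04  -0.032] open 69.9
ring in tool mm (goal 0,0,-19) [-4.  -0.5 78.8]
```

Request:
drive_tool(
  commands=[
    {"tx": -4, "ty": -0.5, "tz": 8, "roll": 0.5},
    {"tx": 0, "ty": 0, "tz": 15, "roll": 0},
    {"tx": 0, "ty": 0, "tz": 10, "roll": 0},
  ],
)

```text
t: 10.0
tool_pos: [0.4794, -0.1235, 0.119]
orientation: [3.139, -0.017, 2.581]
force: [0.4, 0.1, -0.1]
opening: 0.817
```

```bash
python3 - <<'E'
from h import *
d=get_image("wrist");save(d,"w14",None,1.3,1.3)
ring()
E
```

```text
t 10.05 [ 0.4788 -0.1233  0.1177] [179.87  -1.08 147.88] F [ 0.4  0.3 -1.6] T [ 0.038  0.039 -0.023] open 69.8
ring in tool mm (goal 0,0,-19) [ 2.1  1.7 42.8]
```

View pics/w14.png

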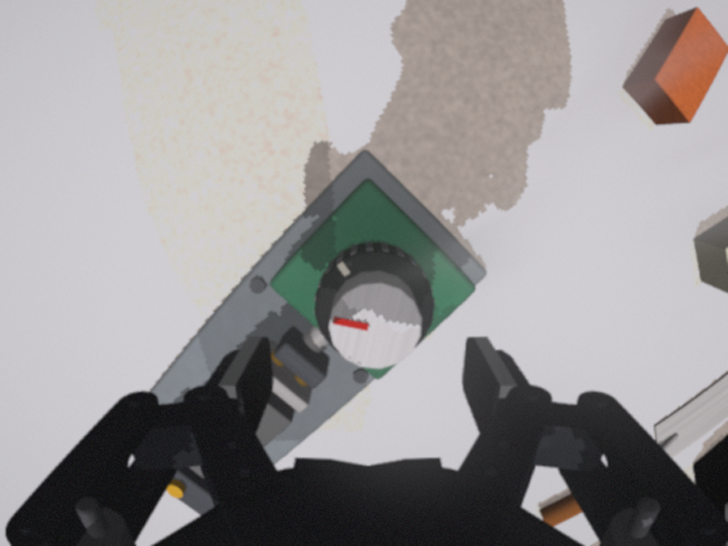

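```bash
python3 - <<'E'
from h import *
d=get_image("wrist");o=ctrl.get_obs()
R=Ro.from_euler('xyz',o["orientation"]).as_matrix()
p=wonz(d,375/1.3,319/1.3,.106);print(p)
print("knob top in tool",R.T@(np.r_[p,.106]-o["tool_pos"]))
ring(p)
E
```

```text
[ 0.47417426 -0.11696937]
knob top in tool [0.00699603 0.0027897  0.01289077]
t 10.1 [ 0.4788 -0.1232  0.1188] [179.87  -1.08 147.91] F [-0.7 -0.4 -0.1] T [ 0.006 -0.013  0.023] open 69.8
ring in tool mm (goal 0,0,-19) [ 6.4  2.7 43.9]
```

Request:
drive_tool(
  commands=[
    {"tx": 2.5, "ty": 2.5, "tz": 4, "roll": 0},
    {"tx": 0, "ty": 0, "tz": 10, "roll": 0},
  ],
)

```text
t: 10.3
tool_pos: [0.4786, -0.1203, 0.1051]
orientation: [3.139, -0.017, 2.58]
force: [-0.2, -0.7, -1.0]
opening: 0.819
```

```bash
python3 - <<'E'
from h import *
d=get_image("wrist");save(d,"w15",(120,100,460,400),2.3,1.3)
ring()
E
```

```text
t 10.35 [ 0.4779 -0.1201  0.1033] [179.87  -1.09 147.81] F [ 0.3 -0.7 -2.5] T [-0.051  0.043  0.065] open 69.9
ring in tool mm (goal 0,0,-19) [-0.1 -0.6 28.3]
```

View pics/w15.png

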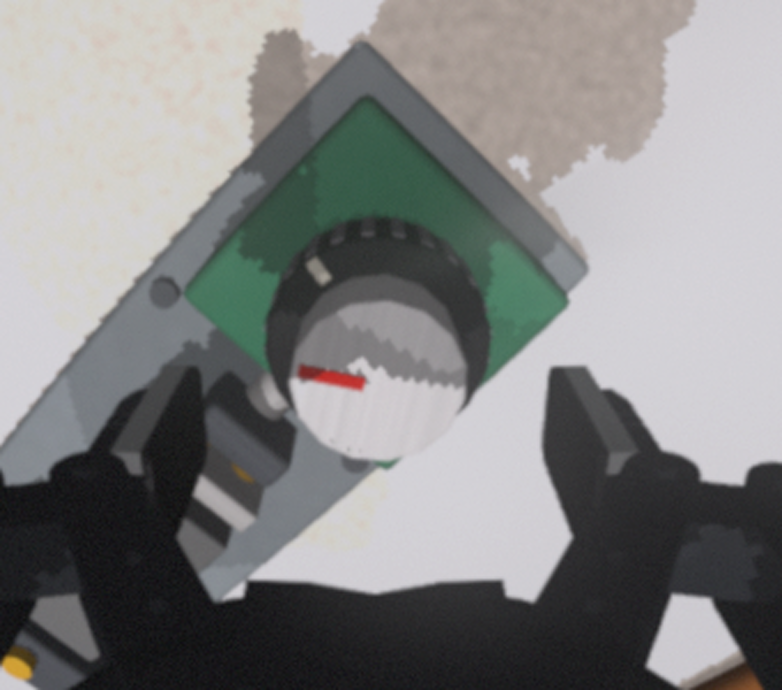

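The knob's axis is at about (378,380) in the crop and the finger midline is at column 374, so it's nearly centred.

```bash
python3 - <<'E'
from h import *
d=get_image("wrist")
p=wonz(d,378/2.3+120,382/2.3+100,.1065);print(p);ring(p)
E
```

```text
[ 0.47622311 -0.11818119]
t 10.4 [ 0.4778 -0.12    0.1039] [179.88  -1.12 147.82] F [-0.1  0.1  0.5] T [ 0.011 -0.002  0.005] open 70.0
ring in tool mm (goal 0,0,-19) [ 1.7  0.7 28.9]
```

Request:
drive_tool(
  commands=[
    {"tx": 1, "ty": 0.7, "tz": 6, "roll": 0},
    {"tx": 0, "ty": 0, "tz": 10, "roll": 0},
    {"tx": 0, "ty": 0, "tz": 10, "roll": 0},
  ],
)

```text
t: 10.7
tool_pos: [0.4777, -0.1187, 0.0774]
orientation: [3.139, -0.017, 2.58]
force: [-0.0, 0.3, -0.2]
opening: 0.82
```

```bash
python3 - <<'E'
from h import *
d=get_image("wrist");save(d,"w16",(120,140,460,400),2.2,1.3)
ring()
E
```

```text
t 10.75 [ 0.4769 -0.1184  0.0758] [179.88  -1.1  147.82] F [-1.8  0.7 -1.2] T [0.012 0.08  0.057] open 70.0
ring in tool mm (goal 0,0,-19) [-1.4 -1.4  0.8]
```

View pics/w16.png

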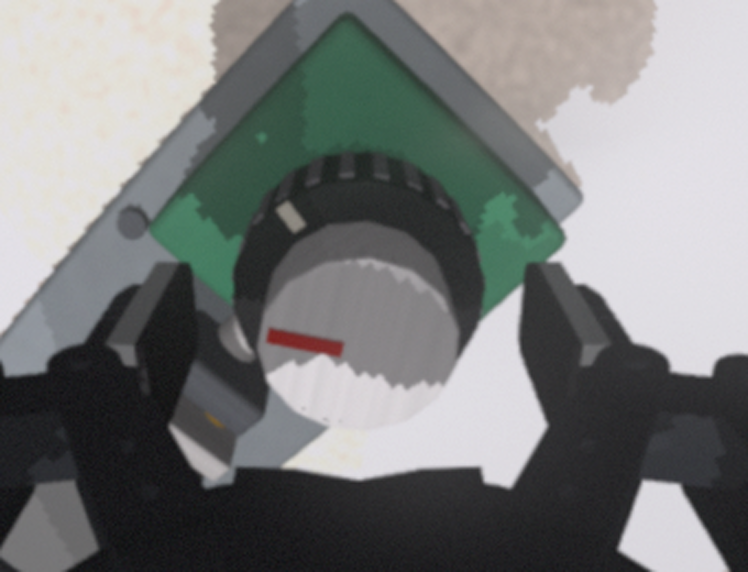

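The knob is centred between the pads (359 against a midline of 358). I'll go down the last 19 mm.

Request:
drive_tool(
  commands=[
    {"tx": 0, "ty": 0.3, "tz": 10, "roll": 0},
    {"tx": 0, "ty": 0, "tz": 7, "roll": 0},
  ],
)

```text
t: 10.95
tool_pos: [0.4768, -0.1179, 0.0576]
orientation: [3.139, -0.019, 2.58]
force: [-0.3, 0.1, 0.4]
opening: 0.82
```

```bash
python3 - <<'E'
from h import *
d=get_image("wrist");save(d,"w17",(120,140,460,400),2.2,1.3)
ring()
E
```

```text
t 11.0 [ 0.4765 -0.1178  0.0568] [179.88  -1.14 147.83] F [-0.1 -0.5 -0.5] T [ 0.061  0.066 -0.022] open 69.6
ring in tool mm (goal 0,0,-19) [ -1.7  -1.7 -18.3]
```

View pics/w17.png

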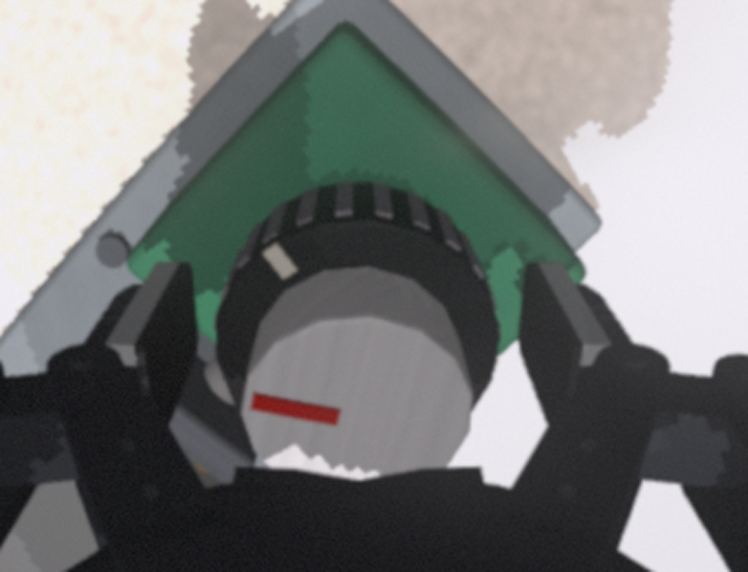

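Request:
drive_tool(
  commands=[
    {"tx": 0, "ty": 0, "tz": 0, "roll": 0},
    {"tx": 0, "ty": 0, "tz": 0, "roll": 0},
    {"tx": 0, "ty": 0, "tz": 0, "roll": 0},
  ],
  fingers=48,
  grip_force=60,
)

```text
t: 11.3
tool_pos: [0.4761, -0.1178, 0.0567]
orientation: [3.14, -0.021, 2.58]
force: [0.5, 0.4, -4.7]
opening: 0.612
```

```bash
cat >>h.py <<'E'
def avg(n=6):
    T=[];F=[]
    for i in range(n):
        d=get_image("wrist");o=ctrl.get_obs();T.append(o["wrist_torque"]);F.append(o["force"])
    print("t",round(o["t"],2),"pos",o["tool_pos"].round(4),"rpy",np.degrees(o["orientation"]).round(2),"F",np.mean(F,0).round(2),"T",np.mean(T,0).round(3),"sd",np.std(T,0).round(3),"open",round(o["opening"]*85.4,2))
    return d
E
python3 - <<'E'
from h import *
d=avg();save(d,"w18",(120,140,460,400),2.2,1.3)
E
```

```text
t 11.6 pos [ 0.4762 -0.1178  0.0566] rpy [179.92  -1.19 147.82] F [-0.83  0.51 -1.16] T [-0.054  0.124  0.035] sd [0.035 0.029 0.016] open 52.35
```

View pics/w18.png

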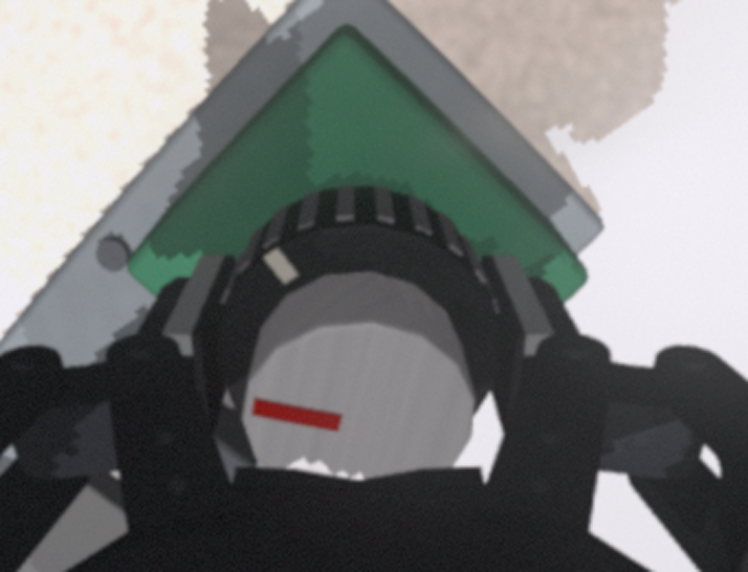

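The ring is gripped at 52 mm and side forces are near zero. Firm contact comes no earlier than 0.8 rad, so the first turns can be large.

Request:
drive_tool(
  commands=[
    {"tx": 0, "ty": 0, "tz": 0, "roll": 4},
    {"tx": 0, "ty": 0, "tz": 0, "roll": 6},
    {"tx": 0, "ty": 0, "tz": 0, "roll": 6},
  ],
)

```text
t: 11.9
tool_pos: [0.4764, -0.1176, 0.0567]
orientation: [-3.138, -0.02, 2.294]
force: [-1.1, -0.6, -2.1]
opening: 0.61
```

```bash
python3 - <<'E'
from h import *
o=ctrl.get_obs();print(o["wrist_torque"])
d=avg(4);save(d,"w19",(120,140,460,400),2.2,1.3)
E
```

```text
[ 0.05868361 -0.10586179  0.36103165]
t 12.1 pos [ 0.4764 -0.1176  0.0567] rpy [-179.79   -1.17  131.83] F [ 0.37  0.73 -1.92] T [ 0.211 -0.156 -0.326] sd [0.024 0.059 0.036] open 52.39
```

View pics/w19.png

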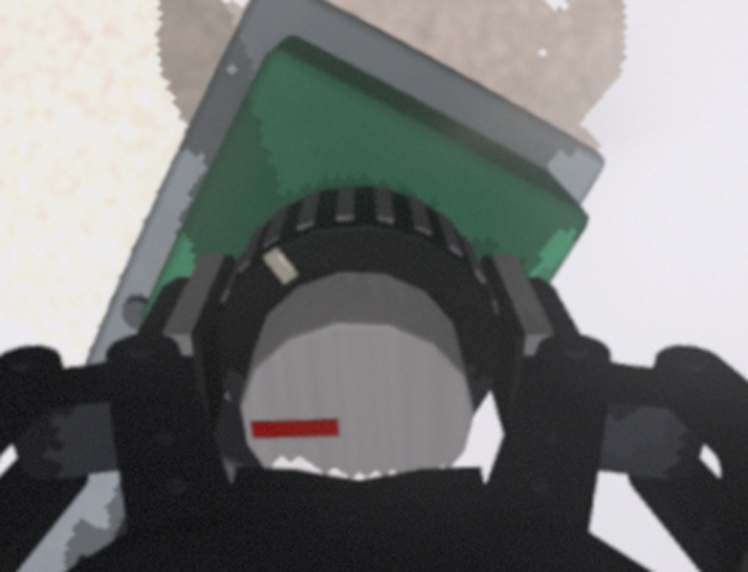

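The ring follows the gripper: its white mark stays fixed relative to the pads. The red line turns relative to the gripper, so the inner knob is staying put.

Request:
drive_tool(
  commands=[
    {"tx": 0, "ty": 0, "tz": 0, "roll": 6},
    {"tx": 0, "ty": 0, "tz": 0, "roll": 6},
    {"tx": 0, "ty": 0, "tz": 0, "roll": 6},
    {"tx": 0, "ty": 0, "tz": 0, "roll": 6},
    {"tx": 0, "ty": 0, "tz": 0, "roll": 3},
  ],
)

```text
t: 12.6
tool_pos: [0.4768, -0.1174, 0.0567]
orientation: [-3.13, -0.017, 1.83]
force: [-1.5, -1.1, -1.9]
opening: 0.614
```

```bash
python3 - <<'E'
from h import *
o=ctrl.get_obs();print(o["wrist_torque"])
d=avg(4);save(d,"w20",(100,20,480,320),2,1.3)
t=get_image("top");save(t,"t20",(340,190,460,270),5,1.5)
E
```

```text
[ 0.09494218 -0.35825763  0.31235903]
t 12.8 pos [ 0.4768 -0.1174  0.0567] rpy [-179.36   -0.98  105.02] F [-0.35  0.22 -1.92] T [ 0.183 -0.453 -0.218] sd [0.024 0.02  0.101] open 52.38
```

View pics/w20.png

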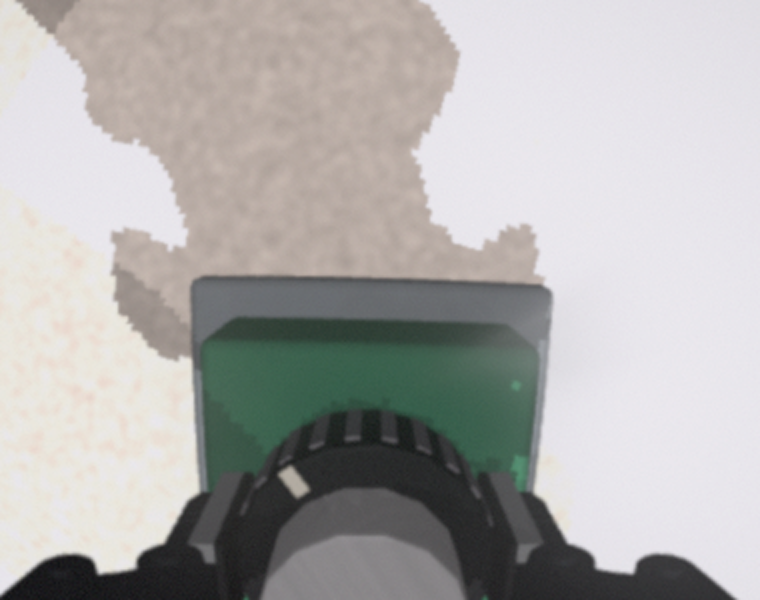

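View pics/t20.png

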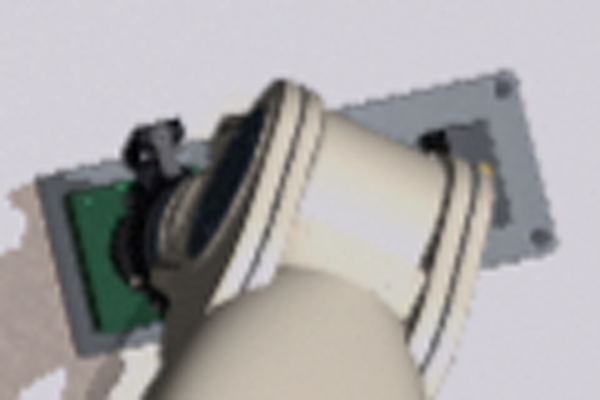

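Request:
drive_tool(
  commands=[
    {"tx": 0, "ty": 0, "tz": 0, "roll": 2},
    {"tx": 0, "ty": 0, "tz": 0, "roll": 2},
    {"tx": 0, "ty": 0, "tz": 0, "roll": 2},
  ],
)

```text
t: 13.15
tool_pos: [0.4769, -0.1174, 0.0567]
orientation: [-3.129, -0.016, 1.733]
force: [-0.9, -0.6, -2.3]
opening: 0.615
```

```bash
python3 - <<'E'
from h import *
o=ctrl.get_obs();print(o["wrist_torque"],np.degrees(o["orientation"][2]))
for i in range(3):
    get_image("side");o=ctrl.get_obs();print(o["wrist_torque"],np.degrees(o["orientation"][2]))
E
```

```text
[ 0.06501827 -0.47170469  0.36915238] 99.31006672899561
[ 0.08000477 -0.45409317  0.05369621] 99.18416599682399
[ 0.14510161 -0.51231388 -0.2593257 ] 99.30130173451288
[ 0.12645602 -0.55696832 -0.29489429] 99.32858047103119
```

Request:
drive_tool(
  commands=[
    {"tx": 0, "ty": 0, "tz": 0, "roll": 2},
    {"tx": 0, "ty": 0, "tz": 0, "roll": 2},
    {"tx": 0, "ty": 0, "tz": 0, "roll": 2},
  ],
)

```text
t: 13.6
tool_pos: [0.477, -0.1174, 0.0567]
orientation: [-3.128, -0.014, 1.634]
force: [-1.3, -0.9, -1.6]
opening: 0.611
```

```bash
cat > q.py <<'E'
from h import *
o=ctrl.get_obs();print(o["t"],o["wrist_torque"].round(3),o["force"].round(1),np.degrees(o["orientation"][2]).round(2))
E
python3 q.py
```

```text
13.6 [ 0.049 -0.528  0.313] [-1.3 -0.9 -1.6] 93.6
```

Request:
drive_tool(
  commands=[
    {"tx": 0, "ty": 0, "tz": 0, "roll": 2},
    {"tx": 0, "ty": 0, "tz": 0, "roll": 2},
    {"tx": 0, "ty": 0, "tz": 0, "roll": 2},
  ],
)

```text
t: 13.9
tool_pos: [0.4771, -0.1174, 0.0567]
orientation: [-3.127, -0.013, 1.532]
force: [-0.6, 0.8, -2.2]
opening: 0.614
```

```bash
python3 q.py
```

```text
13.9 [ 0.062 -0.525  0.392] [-0.6  0.8 -2.2] 87.8
```

Request:
drive_tool(
  commands=[
    {"tx": 0, "ty": 0, "tz": 0, "roll": 2},
    {"tx": 0, "ty": 0, "tz": 0, "roll": 2},
  ],
)

```text
t: 14.1
tool_pos: [0.4771, -0.1174, 0.0566]
orientation: [-3.126, -0.012, 1.465]
force: [-1.2, -0.7, -2.0]
opening: 0.617
```

```bash
python3 q.py
```

```text
14.1 [-0.003 -0.678  0.331] [-1.2 -0.7 -2. ] 83.94
```

Request:
drive_tool(
  commands=[
    {"tx": 0, "ty": 0, "tz": 0, "roll": 2},
    {"tx": 0, "ty": 0, "tz": 0, "roll": 2},
  ],
)

```text
t: 14.3
tool_pos: [0.4772, -0.1175, 0.0567]
orientation: [-3.125, -0.01, 1.398]
force: [-1.2, -0.2, -2.3]
opening: 0.615
```

```bash
python3 q.py
```

```text
14.3 [-0.039 -0.654  0.391] [-1.2 -0.2 -2.3] 80.07
```

Request:
drive_tool(
  commands=[
    {"tx": 0, "ty": 0, "tz": 0, "roll": 2},
    {"tx": 0, "ty": 0, "tz": 0, "roll": 2},
  ],
)

```text
t: 14.5
tool_pos: [0.4772, -0.1175, 0.0567]
orientation: [-3.125, -0.009, 1.33]
force: [-1.6, -0.4, -2.7]
opening: 0.611
```

```bash
python3 q.py
```

```text
14.5 [-0.054 -0.749  0.355] [-1.6 -0.4 -2.7] 76.21
```

Request:
drive_tool(
  commands=[
    {"tx": 0, "ty": 0, "tz": 0, "roll": 2},
  ],
)

```text
t: 14.6
tool_pos: [0.4773, -0.1175, 0.0567]
orientation: [-3.125, -0.008, 1.296]
force: [-1.1, 0.5, -2.6]
opening: 0.613
```

```bash
python3 q.py
```

```text
14.6 [-0.074 -0.709  0.401] [-1.1  0.5 -2.6] 74.28
```

Request:
drive_tool(
  commands=[
    {"tx": 0, "ty": 0, "tz": 0, "roll": 2},
  ],
)

```text
t: 14.7
tool_pos: [0.4773, -0.1175, 0.0566]
orientation: [-3.125, -0.007, 1.263]
force: [-2.1, -0.5, -3.1]
opening: 0.61
```

```bash
python3 q.py
```

```text
14.7 [-0.074 -0.638  0.348] [-2.1 -0.5 -3.1] 72.35
```

Request:
drive_tool(
  commands=[
    {"tx": 0, "ty": 0, "tz": 0, "roll": 2},
  ],
)

```text
t: 14.8
tool_pos: [0.4773, -0.1175, 0.0567]
orientation: [-3.125, -0.007, 1.229]
force: [-0.9, -0.2, -3.4]
opening: 0.616
```

```bash
python3 q.py
```

```text
14.8 [-0.078 -0.693  0.364] [-0.9 -0.2 -3.4] 70.42
```

Request:
drive_tool(
  commands=[
    {"tx": 0, "ty": 0, "tz": 0, "roll": 2},
  ],
)

```text
t: 14.9
tool_pos: [0.4773, -0.1175, 0.0567]
orientation: [-3.125, -0.006, 1.195]
force: [-0.9, 1.1, -2.0]
opening: 0.613
```

```bash
python3 q.py
```

```text
14.9 [-0.027 -0.662  0.321] [-0.9  1.1 -2. ] 68.49
```

Request:
drive_tool(
  commands=[
    {"tx": 0, "ty": 0, "tz": 0, "roll": 2},
  ],
)

```text
t: 15.0
tool_pos: [0.4774, -0.1176, 0.0567]
orientation: [-3.125, -0.005, 1.162]
force: [-1.6, -0.7, -3.4]
opening: 0.616
```

```bash
python3 q.py
```

```text
15.0 [-0.085 -0.665  0.362] [-1.6 -0.7 -3.4] 66.56
```

Request:
drive_tool(
  commands=[
    {"tx": 0, "ty": 0, "tz": 0, "roll": 2},
  ],
)

```text
t: 15.1
tool_pos: [0.4774, -0.1176, 0.0567]
orientation: [-3.125, -0.004, 1.128]
force: [-1.2, -0.2, -3.5]
opening: 0.612
```

```bash
python3 q.py
```

```text
15.1 [-0.184 -0.651  0.336] [-1.2 -0.2 -3.5] 64.63
```

Request:
drive_tool(
  commands=[
    {"tx": 0, "ty": 0, "tz": 0, "roll": 2},
  ],
)

```text
t: 15.2
tool_pos: [0.4774, -0.1176, 0.0566]
orientation: [-3.125, -0.004, 1.094]
force: [-1.0, -0.7, -3.2]
opening: 0.612
```

```bash
python3 q.py
```

```text
15.2 [-0.146 -0.716  0.352] [-1.  -0.7 -3.2] 62.7
```

Request:
drive_tool(
  commands=[
    {"tx": 0, "ty": 0, "tz": 0, "roll": 2},
  ],
)

```text
t: 15.3
tool_pos: [0.4775, -0.1176, 0.0567]
orientation: [-3.125, -0.003, 1.061]
force: [-0.9, -0.7, -2.9]
opening: 0.613
```

```bash
python3 q.py
```

```text
15.3 [-0.237 -0.709  0.393] [-0.9 -0.7 -2.9] 60.78
```

Request:
drive_tool(
  commands=[
    {"tx": 0, "ty": 0, "tz": 0, "roll": 2},
  ],
)

```text
t: 15.4
tool_pos: [0.4775, -0.1176, 0.0566]
orientation: [-3.125, -0.002, 1.027]
force: [-1.7, -0.0, -3.3]
opening: 0.612
```

```bash
python3 q.py
```

```text
15.4 [-0.143 -0.661  0.352] [-1.7 -0.  -3.3] 58.85
```

Request:
drive_tool(
  commands=[
    {"tx": 0, "ty": 0, "tz": 0, "roll": 2},
  ],
)

```text
t: 15.5
tool_pos: [0.4775, -0.1176, 0.0566]
orientation: [-3.125, -0.001, 0.994]
force: [-2.4, -0.3, -2.7]
opening: 0.613
```

```bash
python3 q.py; python3 -c "
from h import *
save(get_image('wrist'),'w21',(100,120,480,420),2,1.3)"
```

```text
15.5 [-0.199 -0.634  0.39 ] [-2.4 -0.3 -2.7] 56.93
```

View pics/w21.png

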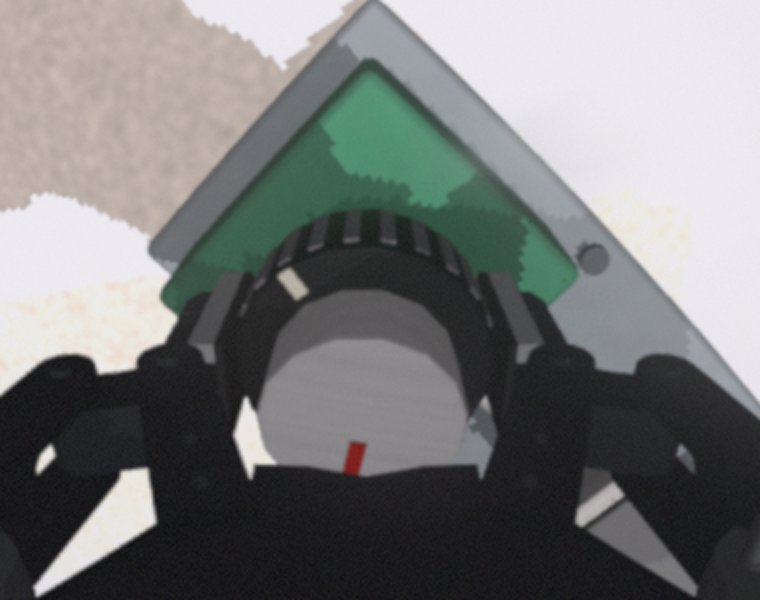

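The ring hasn't slipped in the grip. The red mark now points down the image, so it has stayed still in the world. The torque may be starting to rise.

Request:
drive_tool(
  commands=[
    {"tx": 0, "ty": 0, "tz": 0, "roll": 2},
  ],
)

```text
t: 15.65
tool_pos: [0.4775, -0.1177, 0.0566]
orientation: [-3.125, -0.001, 0.959]
force: [-2.2, 0.2, -2.7]
opening: 0.613
```

```bash
python3 q.py
```

```text
15.65 [-0.234 -0.584  0.465] [-2.2  0.2 -2.7] 54.95
```

Request:
drive_tool(
  commands=[
    {"tx": 0, "ty": 0, "tz": 0, "roll": 2},
  ],
)

```text
t: 15.75
tool_pos: [0.4775, -0.1177, 0.0567]
orientation: [-3.125, 0.0, 0.926]
force: [-1.2, -0.1, -3.0]
opening: 0.612
```

```bash
python3 q.py
```

```text
15.75 [-0.227 -0.657  0.494] [-1.2 -0.1 -3. ] 53.03
```

Request:
drive_tool(
  commands=[
    {"tx": 0, "ty": 0, "tz": 0, "roll": 2},
  ],
)

```text
t: 15.85
tool_pos: [0.4775, -0.1177, 0.0566]
orientation: [-3.125, 0.001, 0.892]
force: [-2.4, 0.3, -3.2]
opening: 0.613
```

```bash
python3 q.py
```

```text
15.85 [-0.238 -0.64   0.535] [-2.4  0.3 -3.2] 51.13
```

The torque has clearly risen, from about 0.36 to 0.535. To separate jaw force from ring friction, I'll back off a few degrees and then turn forward again over the same angles.

Request:
drive_tool(
  commands=[
    {"tx": 0, "ty": 0, "tz": 0, "roll": -1.5},
  ],
)

```text
t: 15.95
tool_pos: [0.4775, -0.1177, 0.0566]
orientation: [-3.126, 0.001, 0.921]
force: [-1.9, 1.2, -2.0]
opening: 0.611
```

```bash
python3 q.py
```

```text
15.95 [-0.119 -0.583 -0.222] [-1.9  1.2 -2. ] 52.76
```

Request:
drive_tool(
  commands=[
    {"tx": 0, "ty": 0, "tz": 0, "roll": -1.5},
  ],
)

```text
t: 16.05
tool_pos: [0.4775, -0.1177, 0.0566]
orientation: [-3.126, -0.0, 0.951]
force: [-1.8, 0.2, -2.7]
opening: 0.612
```

```bash
python3 q.py
```

```text
16.05 [-0.103 -0.652 -0.131] [-1.8  0.2 -2.7] 54.51
```

Request:
drive_tool(
  commands=[
    {"tx": 0, "ty": 0, "tz": 0, "roll": -1.5},
  ],
)

```text
t: 16.15
tool_pos: [0.4775, -0.1177, 0.0567]
orientation: [-3.126, -0.001, 0.982]
force: [-1.4, 0.7, -2.9]
opening: 0.617
```

```bash
python3 q.py
```

```text
16.15 [-0.129 -0.659 -0.217] [-1.4  0.7 -2.9] 56.25
```

Request:
drive_tool(
  commands=[
    {"tx": 0, "ty": 0, "tz": 0, "roll": -1.5},
  ],
)

```text
t: 16.25
tool_pos: [0.4775, -0.1177, 0.0566]
orientation: [-3.126, -0.001, 1.012]
force: [-1.4, -0.1, -3.3]
opening: 0.613
```

```bash
python3 q.py
```

```text
16.25 [-0.096 -0.649 -0.324] [-1.4 -0.1 -3.3] 57.99
```

Request:
drive_tool(
  commands=[
    {"tx": 0, "ty": 0, "tz": 0, "roll": 1.5},
  ],
)

```text
t: 16.35
tool_pos: [0.4775, -0.1177, 0.0567]
orientation: [-3.126, -0.001, 0.989]
force: [-1.0, 0.0, -3.2]
opening: 0.615
```

```bash
python3 q.py
```

```text
16.35 [-0.188 -0.637  0.398] [-1.   0.  -3.2] 56.65
```

Request:
drive_tool(
  commands=[
    {"tx": 0, "ty": 0, "tz": 0, "roll": 1.5},
  ],
)

```text
t: 16.45
tool_pos: [0.4775, -0.1177, 0.0566]
orientation: [-3.126, -0.0, 0.962]
force: [-0.9, 0.2, -2.6]
opening: 0.613
```

```bash
python3 q.py
```

```text
16.45 [-0.207 -0.651  0.438] [-0.9  0.2 -2.6] 55.1
```

Request:
drive_tool(
  commands=[
    {"tx": 0, "ty": 0, "tz": 0, "roll": 1.5},
  ],
)

```text
t: 16.55
tool_pos: [0.4775, -0.1177, 0.0567]
orientation: [-3.126, 0.0, 0.934]
force: [-1.1, 0.2, -3.6]
opening: 0.614
```

```bash
python3 q.py
```

```text
16.55 [-0.22  -0.657  0.448] [-1.1  0.2 -3.6] 53.51
```

Request:
drive_tool(
  commands=[
    {"tx": 0, "ty": 0, "tz": 0, "roll": 1},
  ],
)

```text
t: 16.65
tool_pos: [0.4775, -0.1177, 0.0566]
orientation: [-3.126, 0.001, 0.915]
force: [-1.7, 0.3, -3.1]
opening: 0.61
```

```bash
python3 q.py
```

```text
16.65 [-0.181 -0.641  0.487] [-1.7  0.3 -3.1] 52.4
```

A fit of the forward and backward torques gives friction of about 0.33 N m and a jaw force of about 12–13 N at this angle. I'll check it after settling and then release.

```bash
python3 - <<'E'
from h import *
d=avg(3)
save(d,'w22',(100,120,480,420),2,1.3)
E
```

```text
t 16.8 pos [ 0.4775 -0.1177  0.0567] rpy [-1.7909e+02  3.0000e-02  5.2470e+01] F [-1.1   0.65 -2.71] T [-0.199 -0.639  0.035] sd [0.022 0.035 0.151] open 52.25
```

Request:
drive_tool(
  commands=[
    {"tx": 0, "ty": 0, "tz": 0, "roll": 0},
    {"tx": 0, "ty": 0, "tz": 0, "roll": 0},
    {"tx": 0, "ty": 0, "tz": 0, "roll": 0},
  ],
  fingers=70,
)

```text
t: 17.1
tool_pos: [0.4777, -0.1179, 0.057]
orientation: [-3.126, 0.001, 0.915]
force: [1.1, 1.0, -0.0]
opening: 0.819
```

```bash
python3 - <<'E'
from h import *
d=avg(1)
save(d,'w23',(100,120,480,420),2,1.3)
E
```

```text
t 17.15 pos [ 0.4777 -0.118   0.057 ] rpy [-1.7912e+02  3.0000e-02  5.2450e+01] F [0.33 0.58 0.25] T [-0.026 -0.026 -0.041] sd [0. 0. 0.] open 70.2
```

View pics/w23.png

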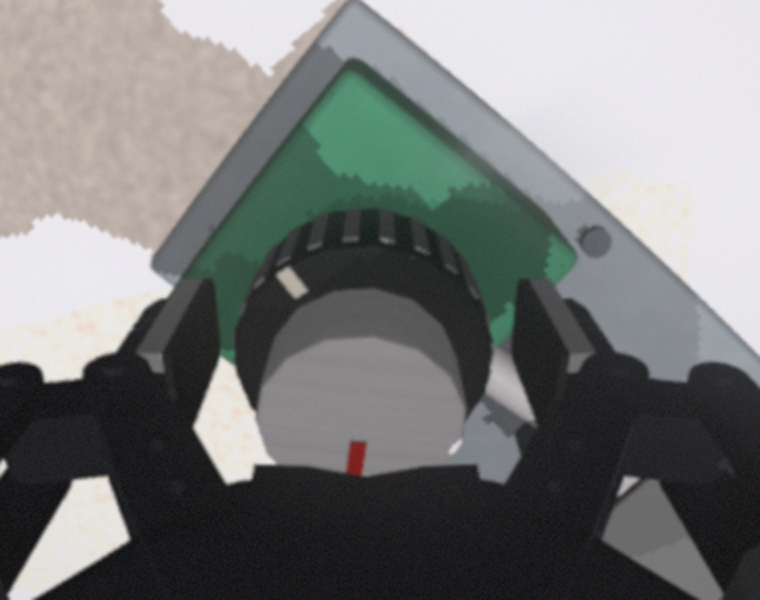

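View pics/w22.png

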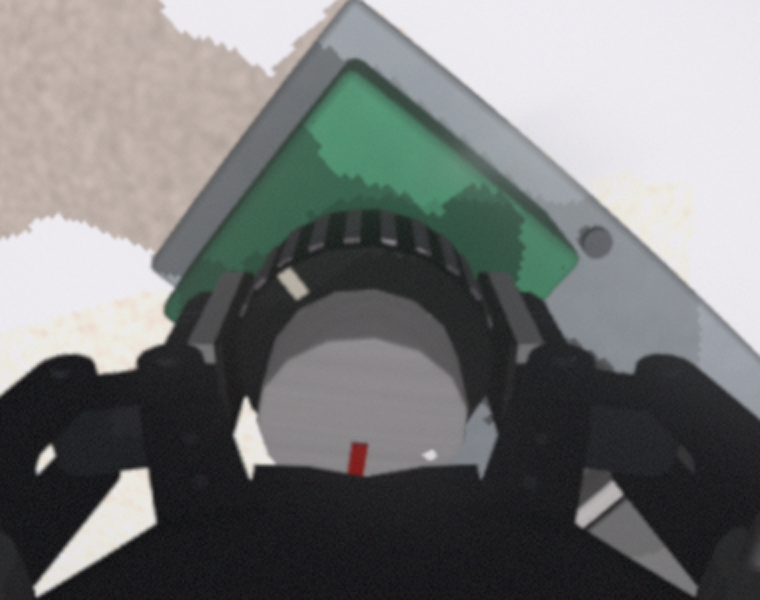

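The gripper is open with zero load, and the ring mark at (291,282) did not move on release. Retreating upward, then I'll check everything.

Request:
drive_tool(
  commands=[
    {"tx": 0, "ty": 0, "tz": -10, "roll": 0},
    {"tx": 0, "ty": 0, "tz": -25, "roll": 0},
    {"tx": 0, "ty": 0, "tz": -40, "roll": 0},
    {"tx": 0, "ty": 0, "tz": -45, "roll": 0},
    {"tx": 0, "ty": 0, "tz": -30, "roll": 0},
  ],
)

```text
t: 17.65
tool_pos: [0.4774, -0.1184, 0.2112]
orientation: [-3.119, 0.003, 0.915]
force: [0.8, -0.7, -0.5]
opening: 0.822
```

```bash
python3 - <<'E'
from h import *
plan(.505,-.23,.22,103.3,40)
E
```

```text
n 6 D [  27.6 -111.6    8.8] dyaw 50.86
[-11.9, 15.0, -1.5] roll -8.48
[-14.0, 13.1, -1.5] roll -8.48
[-15.8, 10.9, -1.5] roll -8.48
[-17.2, 8.4, -1.5] roll -8.48
[-18.3, 5.8, -1.5] roll -8.48
[-18.9, 3.0, -1.5] roll -8.48
```

Request:
drive_tool(
  commands=[
    {"tx": -12, "ty": 15, "tz": -2, "roll": -8.5},
    {"tx": -14, "ty": 13, "tz": -2, "roll": -8.5},
    {"tx": -16, "ty": 11, "tz": -2, "roll": -8.5},
    {"tx": -18, "ty": 8, "tz": -2, "roll": -8.5},
    {"tx": -19, "ty": 6, "tz": -2, "roll": -8.5},
  ],
)

```text
t: 18.15
tool_pos: [0.5026, -0.2146, 0.2318]
orientation: [-3.135, -0.007, 1.67]
force: [-0.4, -0.9, -0.4]
opening: 0.82
```

Request:
drive_tool(
  commands=[
    {"tx": -17, "ty": 2, "tz": 0, "roll": -5},
    {"tx": 0, "ty": 0, "tz": 0, "roll": 0},
  ],
)

```text
t: 18.35
tool_pos: [0.5066, -0.234, 0.2333]
orientation: [-3.137, -0.006, 1.763]
force: [0.7, 0.6, -0.1]
opening: 0.821
```

```bash
python3 - <<'E'
from h import *
d=avg(3);save(d,"w24",(220,20,400,300),2.1,1.4)
t=get_image("top");save(t,"t24",(120,120,460,290),2.3,1.4)
E
```

```text
t 18.5 pos [ 0.5062 -0.2319  0.2333] rpy [-179.72   -0.37  100.86] F [0.11 0.03 0.27] T [ 0.001 -0.002 -0.01 ] sd [0.009 0.023 0.03 ] open 69.96
```

View pics/w24.png

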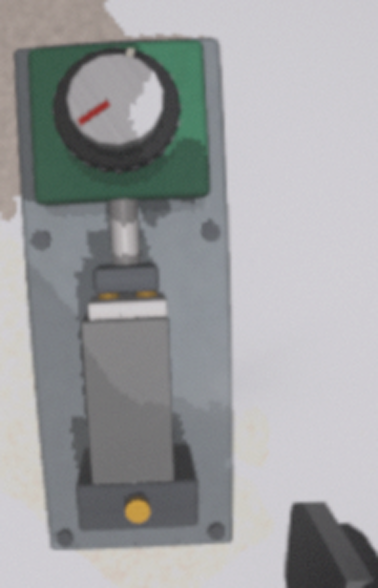

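View pics/t24.png

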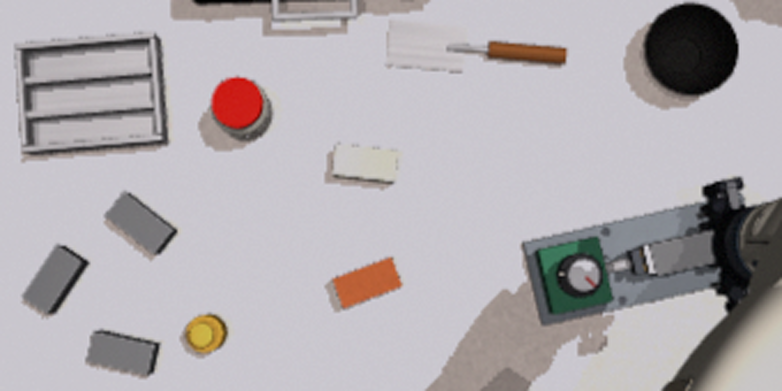

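```bash
python3 - <<'E'
from h import *
d=get_image("wrist")
W=lambda x,y,z:wonz(d,x/2.1+220,y/2.1+20,z)
def red(d):
    im=d["pixels"].astype(int);m=(im[...,0]>90)&(im[...,1]<im[...,0]*.5)&(im[...,2]<im[...,0]*.5)
    m[:, :240]=0;m[:,340:]=0;m[120:]=0
    ys,xs=np.nonzero(m);p=np.array([wonz(d,x,y,.1065) for x,y in zip(xs,ys)])
    c=p.mean(0);w,v=np.linalg.eigh(np.cov((p-c).T));return len(p),c,np.degrees(np.arctan2(v[1,1],v[0,1]))%180
print(red(d))
print(np.degrees(np.arctan2(*( (np.array([.4658,-.1334])-[.4775,-.1218])[::-1])))%180, np.degrees(np.arctan2(-.1316+.1212,.4665-.4785))%180)
import glob
p12=cv2.imread("pics/w12.png")
# fixture yaw, prism yaw
for n,a,b in[("prism L",(95,481),(82,322)),("prism R",(173,480),(168,320))]:
    q=W(*a,.07)-W(*b,.07);print(n,np.degrees(np.arctan2(-q[1],-q[0])),np.linalg.norm(q))
E
```

```text
(31, array([ 0.47091435, -0.12637754]), np.float64(45.673653842999165))
44.75409687672928 40.9143832200252
prism L 104.4833302816518 0.07755051076163902
prism R 103.53817843955208 0.07781102424575376
```

The red line points at 46°, against 41–45° measured by hand before, so it is unchanged within error. The prism is aligned with the fixture and clamped, and the gripper is clear. Handing in.

```bash
python3 -c "
from station import ctrl
print(ctrl.finish_job());print(ctrl.get_obs()['t'])"
```

```text
the job is handed in; nothing more can be done
None
the job is handed in; nothing more can be done
```

The mortar prism is clamped against the back stop at an estimated 12–13 N, and I handed the job in at about 18.6 s of the 72 s allowed; it gave no verdict.

- **Placing:** I took the grey prism farthest to the robot's right and set it on the bed within about 1 mm of the centre line. The set-down force was at most about 14 N. It lay clear of both the jaw and the stop when I let go.
- **Clamping:** I gripped only the black ring and turned it clockwise about 95° (1.67 rad) in a single grip. The torque rose from about 0.36 to 0.49–0.53 N m. I backed off about 7° and turned forward again to separate the jaw force from the ring's friction of about 0.33 N m. That fit gave the 12–13 N. The tightest point, about 1° further on, came to roughly 14–17 N, below the 25 N limit.
- **Last checks:**
  - The jaw is on the prism and the prism is against the stop, in line with the fixture to about 1°.
  - The ring did not move when I let go of it.
  - The inner knob's red line points at 46°, against 41–45° measured by hand before, so it is unchanged within error.
  - The other things on the bench look undisturbed, and the gripper is open and well clear.
- **Uncertainty:** the torque readings were noisy, so the jaw force is good to perhaps ±2–3 N. A rough reading of the spring's compression in the pictures gave about 10 N, so the two agree only loosely.

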